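# Load a watch movement into the rate tester and latch its tray

## Task

Set the bare watch movement, the same way up as it lies, between the four locating pins on the open tray of the rate tester, so that it rests flat on the brass seat. Then press the tray in gently until its push-push catch takes it, let go, and make sure that it stays in by itself with the movement still in its seat; leave the other things on the bench where they are.

Things in the scene. Friction and masses are not known exactly. Their poses are not given: they have to be found in the camera images.
- movement_center (a point): bare watch movement: a gilt disc 26 mm across and 6 mm thick with a white-metal bridge and balance on top, 11 to 19 g, lying flat on the green mat (2 mm thick) among other small things; the point is its centre, half-way up (3 mm above what it lies on); z up
- tray_seat (a point): centre of the top face of the round brass seat on the tray (20 mm across, 6 mm above the flat deck, 19 mm above the bench); x = the way the tray goes in. A movement lying on it has its centre 3 mm higher. Four 3 mm pins stand 15.7 mm from the centre, 35 degrees either side of +x and of -x, 4.5 mm above the seat (top 2 mm conical), leaving it 1.2 mm of play. The +y and -y sides are free for fingers
- tray_front (a point): centre of the outer face of the tray's upright front plate: flat, no handle, black thumb pad, 92 mm wide, from 6 to 46 mm above the bench (this point 26 mm), 49 mm ahead of the seat's centre; x = the way it is pressed in. It stays outside the case. A push of 13 to 18 N takes the tray to the catch; too little and it runs out again; a second push on a caught tray releases it; over 24 N does damage
- tester_tray (a joint): how far the tray is pressed in (m): 0 = fully out, as at the start; grows inwards. A spring always pushes it out, about 2 N at 0, 4 N deep in, up to 7 N just before the catch. The hidden catch is set differently on every tester: it holds the tray somewhere from 0.060 to 0.072. To be caught the tray must be pressed 5 mm deeper than that, on to a rubber buffer (8 N per mm), then let go: it comes back 5 mm and stays
- tester: rate tester: a white instrument case fixed to the bench, 150 x 150 mm, 52 mm high in front, 80 mm at the back, with a tilted display; origin under its middle at bench height, x from its front to its back (the way the tray goes in), y to its left, z up. The slot for the tray (100 mm wide, top edge 32 mm above the bench) is in its front face, 75 mm ahead of the origin
- movement: the same watch movement; origin at the middle of its underside, z up
- case_ring: bystander: hollow gold-toned case ring, 30 mm wide, 19 mm high; origin at the middle of its underside
- parts_tin: bystander: round brass-coloured tin with a lid, 36 mm wide, 20 mm high; origin at the middle of its underside
- screwdriver: bystander: small watch screwdriver lying on the bench, 92 mm long along its y, 12 mm thick; origin at the middle of its underside
- movement_holder: bystander: small brass movement holder with a screw, 30 x 60 mm, 16 mm high; origin at the middle of its underside
- tweezers: bystander: fine steel tweezers lying flat, 120 mm long along their y, 9 mm wide, 8 mm high; origin at the middle of the underside
- pencil: bystander: blue pencil lying on the bench, 153 mm long along its y; origin at the middle of its underside

How it is judged:
On the way, in this order (a step that is already met when the one before it is completed fails the run):
1. the movement rests flat on the seat between the pins of the open tray, let go (horizontal distance between movement_center and tray_seat below 0.003 m and z of movement_center in the frame of tray_seat between 0.001 and 0.0045 m and value of joint tester_tray below 0.03 m and contact force between the fingers and movement below 0.1 N), for 0.2 s.
2. the tray has been pressed in, let go, and stays in by itself (value of joint tester_tray above 0.056 m and contact force between each of the fingers, the arm and tester below 0.1 N), for 0.5 s.
At the end, for the whole second after the job is handed in: the tray is held in by its catch with nothing touching it (pressed in by more than 56 mm and at rest), and the movement lies flat (within 0.15 rad), the same way up, on the seat between the pins, its centre within 3 mm of the seat's axis and 1 to 4.5 mm above the seat's face (all of step 2 and velocity of joint tester_tray between -0.005 and 0.005 m/s and horizontal distance between movement_center and tray_seat below 0.003 m and z of movement_center in the frame of tray_seat between 0.001 and 0.0045 m and angle between movement_center's own z axis and vertical below 0.15 rad).
It fails at once if the fingers or the arm pushed on the tester or its tray with more than 24 N (contact force between any of the fingers, the arm and tester above 24 N).
It fails at once if the movement was tipped over (angle between movement_center's own z axis and vertical above 0.8 rad).
It fails at once if another thing on the bench was moved by more than 3 cm (distance of any of case_ring, parts_tin, screwdriver, movement_holder, tweezers, pencil from where it was at the start of the episode above 0.03 m).
It also fails if it takes over 61 s, if anything falls off the work surface, if the arm or the gripper's body presses on something with over 40 N, if the wrist force passes 120 N, or if a joint passes its speed limit or range.

## Robot

A 7-joint arm with a two-finger parallel gripper is mounted at the origin on a cart in front of the work surface, level with it; the furniture and walls round the work are solid. World frame = base frame: x ahead of the robot, y to its left, z up, the work surface at z = 0. Lengths are in m, angles in rad, forces in N, time in s.
With the tool pointing down it reaches from about 0.425 to 0.925 m from the base axis. Payload 6.8 kg.
Tool frame: the origin (TCP) lies at the very end of the fingers, on their centre line; the grasp point (between the pads) lies 19 mm behind it (bot.grasp_offset is the distance from the TCP to the grasp point, in m); z points along the fingers, y is the direction in which the jaws open and shut (so a half turn about z gives the same grasp; the last joint's range is limited). The gripper opens to 85 mm and grips with 20 to 120 N. Pads are 22 mm wide; open, the fingers measure 114 mm over their backs; the gripper's body (76 mm by 85 mm) begins 54 mm behind the grasp point. The pads swing forward as they close: fully open they stand 13 mm farther back than shut.
Start: joints at [1.075, 0.477, 0.022, 1.555, -0.011, 1.109, -0.083], TCP at [0.255, -0.625, 0.192] pointing down, gripper open.
Joint ranges: [-2.96, 2.96], [-0.34, 2.1], [-1.41, 1.46], [0.24, 2.44], [-1.37, 4.51], [0.17, 1.92], [-2.96, 2.96]. Speed limits (rad/s): [2.39, 2.39, 3.14, 3.14, 3.14, 3.14, 3.14].

## Interface

Orientations are given as a unit quaternion [w, x, y, z].
In Python, from station import monitor, cams, bot, finder gives the robot as it stands.
- The arm moves only by the tool jog_arm, never from a script. Its argument "plan" is a list of rows, each an object of numbers: "x", "y", "z": the shift along the tool's x, y, z as a fraction of full scale; "wx", "wy", "wz": the turn, a rotation vector about the tool's x, y, z as a fraction of full scale. A call has 1 to 12 rows; each row is the pose to reach, as a shift and turn from the pose measured when the call began, along the tool's axes at that moment, turning the shorter way round; what a row does not reach only later rows make up. Full scale, the value 1, is 20 cm for a shift and 180 degrees for a turn. A row lasts 1/12 s, in which the tool goes at most 41.7 mm and 7.16 degrees, less where a joint would pass 70% of its speed; a pose out of reach is approached as far as the arm can. A call with a number of a shift or a turn outside -1 to 1 is refused whole. A call with a gripper value outside its range is refused whole. "hand" is the opening, from -1 (shut) to 1 (fully open), set as the call begins (left out, the last holds). The fingers move at their own pace and stop on an object; "grip_force" is the grip in N (left out, the last holds). Time passes only in rows, so rows that repeat a pose let the fingers close. It gives the time, the measured TCP pose, the force and the opening at its end, in the units of the state.
- monitor.get_obs(): the state, without advancing time (a new reading comes with each control period).
- cams.read_camera(name): name is "scene" or "top" or "wrist"; returns the picture (384x512x3 uint8, red, green, blue); there is no depth.
- cams.get_calibration(name): a dict with "fx", "fy", "cx", "cy" (pixels), "extrinsics" (4x4, takes a point from world to camera coordinates). Camera axes: x right, y down, z forward; pixel columns grow to the right and rows downward; lengths in m; the calibration is good to about 2 mm. A picture is of the moment at which its call begins: read the wrist's pose just before it. get_calibration takes no time and is no camera call; for the wrist camera it gives the pose at the moment of the call.
- bot.hand_in(): hands the job in, once; it reports no verdict.
Trained networks look in the newest picture that a camera, given by its name, has taken for a name from the list of things; names that differ only in an ending like _2 or _b are one class to them, and where a whole thing is asked for, a point or a joint stands for the part that bears it (a point fixed in the world has none). Each returns a list of dicts, best first, with "confidence" (0 to 1); they miss things now and then, are a little off and sometimes report something else, mostly with a low value. They report only what shows in the picture. A call takes as long as a camera call.
- finder.find_in(camera, target): "bbox" ([left, top, width, height] in pixels, round what is visible of it).
- finder.place_of(camera, target): "location" ([column, row] in pixels: a listed point, or the origin of a listed thing).
The state is a dict: "t": time; "q": joint angles; "joint_vel": joint speeds; "joint_torque": joint torques, N m; "eef_pos": TCP position; "tool_rot": TCP orientation; "contact_force": force on the tool from outside, world axes, zero at the start; "torque": the same for the moment, N m; "gripper_width": opening from 0.0 (shut) to 1.0 (fully open).
Only numpy, scipy, OpenCV 4.12 (cv2) and the standard library are available. Lean on these libraries where they do the work, as an engineer would, in place of code of your own. Each camera call takes 0.05 s, during which the arm holds its last target. There are 200 camera calls.

## Working session

There is one attempt and no reset: what is moved stays moved. The work goes in short steps, Python scripts to look and compute and a tool call to move; the robot and the scene stay as the last step left them, time stands still between calls to the robot, and variables do not carry over. Pictures are saved under pics/ and viewed, about 8 in all and at most 12, crops included, and the job is handed in when it is done.

Besides the shell and the picture viewer there is one more tool, called after "Emit:" as name(argument=value, ...), one argument or row to a line, values as JSON. jog_arm: Moves the arm, as the interface text tells. Shift numbers are shares of 20 cm and turn numbers shares of 180 degrees, none past 1 either way. Its arguments: {"type":"object","properties":{"plan":{"type":"array","items":{"type":"object","properties":{"x":{"type":"number","minimum":-1,"maximum":1},"y":{"type":"number","minimum":-1,"maximum":1},"z":{"type":"number","minimum":-1,"maximum":1},"wx":{"type":"number","minimum":-1,"maximum":1},"wy":{"type":"number","minimum":-1,"maximum":1},"wz":{"type":"number","minimum":-1,"maximum":1}}}},"hand":{"type":"number"},"grip_force":{"type":"number"}},"required":["plan"]}

```bash
mkdir -p pics; ls; cat > h.py <<'E'
import numpy as np, cv2
from station import monitor, cams, bot, finder
def ray(cam,px,z):
    c=cams.get_calibration(cam);E=np.array(c["extrinsics"]);R=E[:3,:3];o=-R.T@E[:3,3]
    d=R.T@np.array([(px[0]-c["cx"])/c["fx"],(px[1]-c["cy"])/c["fy"],1]);return o+d*(z-o[2])/d[2]
def proj(cam,p):
    c=cams.get_calibration(cam);E=np.array(c["extrinsics"]);q=E[:3,:3]@np.array(p)+E[:3,3]
    return np.array([c["fx"]*q[0]/q[2]+c["cx"],c["fy"]*q[1]/q[2]+c["cy"]])
def tri(pxs):
    A=[];b=[]
    for cam,px in pxs:
        c=cams.get_calibration(cam);E=np.array(c["extrinsics"])
        for k,v in ((0,(px[0]-c["cx"])/c["fx"]),(1,(px[1]-c["cy"])/c["fy"])):
            r=E[k]-v*E[2];A.append(r[:3]);b.append(-r[3])
    return np.linalg.lstsq(np.array(A),np.array(b),rcond=None)[0]
def snap(cam,name=None):
    im=cams.read_camera(cam)
    if name: cv2.imwrite("pics/"+name,im[...,::-1])
    return im
def R():
    from scipy.spatial.transform import Rotation as Ro
    s=monitor.get_obs();w,x,y,z=s["tool_rot"];return Ro.from_quat([x,y,z,w]).as_matrix()
E
cat > a.py <<'E'
from h import *
np.set_printoptions(precision=4,suppress=True)
a=snap("scene");b=snap("top");cv2.imwrite("pics/s.png",a[...,::-1]);cv2.imwrite("pics/t.png",b[...,::-1])
H=dict(movement_center=.005,tray_seat=.019,tray_front=.026,tester=0,case_ring=0,parts_tin=0,screwdriver=0,movement_holder=0,tweezers=0,pencil=0)
for n,z in H.items():
    for c in("top","scene"):
        r=finder.place_of(c,n)
        for d in r[:2]: print(n,c,np.round(d["location"],1),round(d["confidence"],2),ray(c,d["location"],z))
s=monitor.get_obs();print(s["t"],s["eef_pos"],s["tool_rot"],s["contact_force"],s["gripper_width"]);print(R())
E
python3 a.py
```

```text
pics
movement_center top [306.  221.8] 0.52 [ 0.4716 -0.2244  0.005 ]
movement_center scene [263.5 280.5] 0.55 [ 0.4751 -0.2258  0.005 ]
tray_seat top [193.5 182.9] 0.89 [0.592  0.2151 0.019 ]
tray_seat scene [239.2 159.2] 0.64 [0.5952 0.2058 0.019 ]
tray_front top [191.8 192.1] 0.82 [0.5539 0.2172 0.026 ]
tray_front scene [225.1 159.4] 0.91 [0.5493 0.2166 0.026 ]
tester top [201.6 156. ] 0.96 [0.7073 0.196  0.    ]
tester top [193. 183.] 0.57 [0.596  0.2197 0.    ]
tester scene [271.4 153.3] 0.91 [0.7177 0.2076 0.    ]
case_ring top [321.  227.2] 0.54 [ 0.4554 -0.2828  0.    ]
case_ring scene [267.3 303.9] 0.6 [ 0.4569 -0.2849  0.    ]
parts_tin top [351.6 235.2] 0.55 [ 0.4325 -0.3998  0.    ]
parts_tin scene [274.3 157.1] 0.68 [0.718 0.186 0.   ]
parts_tin scene [284.4 353.1] 0.62 [ 0.4395 -0.406   0.    ]
screwdriver top [287.4 190.8] 0.62 [ 0.5891 -0.148   0.    ]
screwdriver top [139.6 210.4] 0.33 [0.4746 0.4144 0.    ]
screwdriver scene [288.8 243.1] 0.49 [ 0.5918 -0.1482  0.    ]
movement_holder top [136.4 209. ] 0.62 [0.4792 0.4273 0.    ]
movement_holder top [321.  196.2] 0.48 [ 0.5763 -0.2786  0.    ]
movement_holder scene [313.3 279. ] 0.53 [ 0.5958 -0.2729  0.    ]
tweezers top [219.9 239.9] 0.6 [0.3816 0.0976 0.    ]
tweezers scene [187.7 205.2] 0.55 [0.379  0.0993 0.    ]
pencil top [137.8 206.7] 0.54 [0.4885 0.423  0.    ]
pencil scene [184.5 136.7] 0.5 [0.4706 0.4152 0.    ]
1.1 [ 0.2553 -0.6249  0.1922] [0.     0.9813 0.1927 0.    ] [0.0443 0.1603 0.115 ] 0.997501257344707
[[ 0.9257  0.3781  0.    ]
 [ 0.3781 -0.9257 -0.    ]
 [ 0.      0.     -1.    ]]
```

```bash
python3 - <<'E'
import cv2,numpy as np
t=cv2.imread("pics/t.png");s=cv2.imread("pics/s.png")
a=cv2.resize(t[130:260,110:375],(800,392),interpolation=cv2.INTER_CUBIC)
b=cv2.resize(s[110:380,160:360],(400,540))
cv2.imwrite("pics/t2.png",a)
cv2.imwrite("pics/s2.png",b)
E
```

```text
(no output)
```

View pics/t2.png

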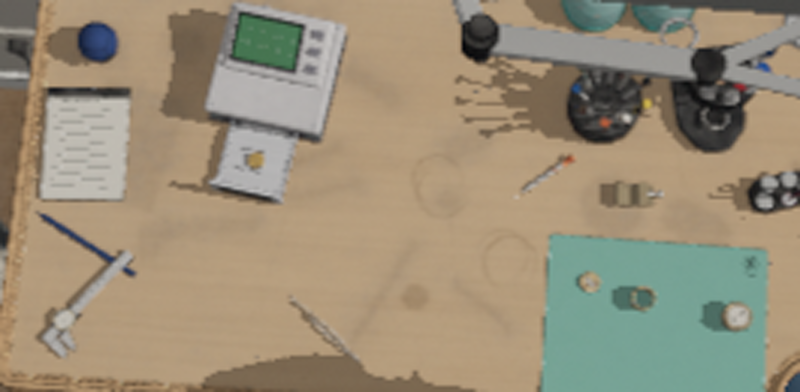

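View pics/s2.png

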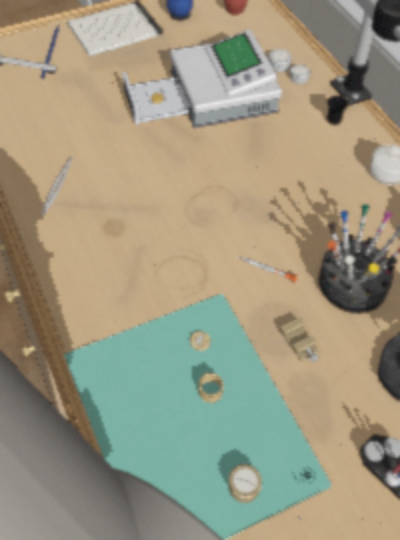

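The pictures show the movement at about top pixel (305,223) on the mat and the case ring 60 mm to its -y side. The tester's tray is open towards the robot. All of this agrees with the networks. Next I'll work out the hover move.

```bash
cat >> h.py <<'E'
def rel(target,yaw_y=None):
    """jog numbers to reach target TCP; yaw_y = wanted tool y heading (deg, mod 180)"""
    s=monitor.get_obs();M=R();d=M.T@(np.array(target)-s["eef_pos"])/0.2
    out=dict(x=d[0],y=d[1],z=d[2])
    cur=np.degrees(np.arctan2(M[1,1],M[0,1]))
    if yaw_y is not None:
        t=(yaw_y-cur+90)%180-90; out["wz"]=-t/180
    print("cur yaw_y",round(cur,1),{k:round(float(v),4) for k,v in out.items()},"len",np.linalg.norm(d)*.2);return out
E
python3 - <<'E'
from h import *
np.set_printoptions(precision=4,suppress=True)
E=np.array(cams.get_calibration("wrist")["extrinsics"]);o=-E[:3,:3].T@E[:3,3]
s=monitor.get_obs();print("cam in tool",R().T@(o-s["eef_pos"]));print("cam axes in tool",R().T@E[:3,:3].T); print(cams.get_calibration("wrist")["fx"])
rel([.472,-.225,.17],-25)
E
```

```text
cam in tool [ 0.0746 -0.0009 -0.182 ]
cam axes in tool [[-0.0004 -0.9556 -0.2948]
 [ 1.     -0.0004 -0.0002]
 [ 0.0001 -0.2948  0.9556]]
269.8808263797312
cur yaw_y -67.8 {'x': 1.7593, 'y': -1.4411, 'z': 0.1112, 'wz': -0.2377} len 0.4553745989439875
```

Emit:
jog_arm(
  plan=[
    {"x": 0.88, "y": -0.72, "z": 0.05, "wz": -0.12},
    {"x": 0.88, "y": -0.72, "z": 0.05, "wz": -0.12},
    {"x": 0.88, "y": -0.72, "z": 0.05, "wz": -0.12},
    {"x": 0.88, "y": -0.72, "z": 0.05, "wz": -0.12},
    {"x": 0.88, "y": -0.72, "z": 0.05, "wz": -0.12},
    {"x": 0.88, "y": -0.72, "z": 0.05, "wz": -0.12},
    {"x": 0.88, "y": -0.72, "z": 0.05, "wz": -0.12},
  ],
  hand=-0.1,
)

```text
invalid input at $.plan[0]: expected keys x, y, z, wx, wy, wz
```

```bash
python3 -c "
from h import *
rel([.472,-.225,.17],-25)"
```

```text
cur yaw_y -67.8 {'x': 1.7593, 'y': -1.4411, 'z': 0.1112, 'wz': -0.2377} len 0.4553745989439875
```

Emit:
jog_arm(
  plan=[
    {"x": 0.88, "y": -0.72, "z": 0.05, "wx": 0, "wy": 0, "wz": -0.12},
    {"x": 0.88, "y": -0.72, "z": 0.05, "wx": 0, "wy": 0, "wz": -0.12},
    {"x": 0.88, "y": -0.72, "z": 0.05, "wx": 0, "wy": 0, "wz": -0.12},
    {"x": 0.88, "y": -0.72, "z": 0.05, "wx": 0, "wy": 0, "wz": -0.12},
    {"x": 0.88, "y": -0.72, "z": 0.05, "wx": 0, "wy": 0, "wz": -0.12},
    {"x": 0.88, "y": -0.72, "z": 0.05, "wx": 0, "wy": 0, "wz": -0.12},
    {"x": 0.88, "y": -0.72, "z": 0.05, "wx": 0, "wy": 0, "wz": -0.12},
  ],
  hand=-0.1,
)

```text
t: 1.68
eef_pos: [0.3675, -0.4195, 0.1824]
tool_rot: [-0.001, 0.926, 0.377, 0.001]
contact_force: [-0.0, 0.9, 0.1]
gripper_width: 0.448
```

```bash
python3 -c "
from h import *
print(monitor.get_obs()['eef_pos'])
rel([.472,-.225,.17],-25)"
```

```text
[ 0.36749131 -0.41951124  0.18237202]
cur yaw_y -45.7 {'x': 1.0531, 'y': -0.331, 'z': 0.0647, 'wz': -0.115} len 0.2211555003053062
```

Emit:
jog_arm(
  plan=[
    {"x": 1, "y": -0.33, "z": 0.06, "wx": 0, "wy": 0, "wz": -0.115},
    {"x": 1, "y": -0.33, "z": 0.06, "wx": 0, "wy": 0, "wz": -0.115},
    {"x": 1, "y": -0.33, "z": 0.06, "wx": 0, "wy": 0, "wz": -0.115},
    {"x": 1, "y": -0.33, "z": 0.06, "wx": 0, "wy": 0, "wz": -0.115},
    {"x": 1, "y": -0.33, "z": 0.06, "wx": 0, "wy": 0, "wz": -0.115},
    {"x": 1, "y": -0.33, "z": 0.06, "wx": 0, "wy": 0, "wz": -0.115},
    {"x": 1, "y": -0.33, "z": 0.06, "wx": 0, "wy": 0, "wz": -0.115},
    {"x": 1, "y": -0.33, "z": 0.06, "wx": 0, "wy": 0, "wz": -0.115},
  ],
)

```text
t: 2.35
eef_pos: [0.4645, -0.2333, 0.171]
tool_rot: [-0.0, 0.843, 0.538, 0.001]
contact_force: [-0.6, -1.3, -1.1]
gripper_width: 0.451
```

```bash
cat > m.py <<'E'
from h import *
import sys
np.set_printoptions(precision=4,suppress=True)
im=snap("wrist",sys.argv[1]);s=monitor.get_obs();print(s["t"],s["eef_pos"],s["joint_vel"].__class__,s["contact_force"])
for n,z in (("movement_center",.005),("movement",.002),("case_ring",.002)):
    for d in finder.place_of("wrist",n)[:2]: print(n,np.round(d["location"],1),round(d["confidence"],2),ray("wrist",d["location"],z))
    for d in finder.find_in("wrist",n)[:1]: print("  box",np.round(d["bbox"],1))
E
python3 m.py w1.png
```

```text
2.4 [ 0.4639 -0.2344  0.1709] <class 'numpy.ndarray'> [-0.1466 -0.4399  0.2782]
movement_center [251. 167.] 0.81 [ 0.4601 -0.2267  0.005 ]
  box [245.9 152.2  18.6  20.2]
movement [253.4 162.7] 0.78 [ 0.4651 -0.2231  0.002 ]
case_ring [261.7 209.1] 0.82 [ 0.4481 -0.286   0.002 ]
case_ring [252.7 161.7] 0.68 [ 0.4651 -0.2209  0.002 ]
```

View pics/w1.png

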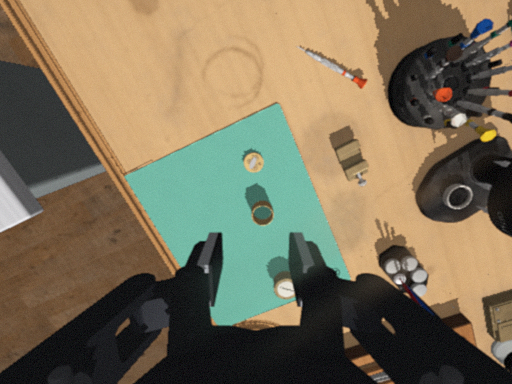

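```bash
python3 - <<'E'
from h import *
np.set_printoptions(precision=4,suppress=True)
s=monitor.get_obs();p=s["eef_pos"];print(proj("wrist",p),proj("wrist",[p[0],p[1],.005]),ray("wrist",[254.3,162.3],.005),s["joint_vel"])
im=snap("wrist");d=finder.find_in("wrist","movement");print([x["bbox"] for x in d],monitor.get_obs()["eef_pos"])
b=d[0]["bbox"];print(ray("wrist",[b[0]+b[2]/2,b[1]+b[3]/2],.005))
rel([.469,-.224,.08],-25)
E
```

```text
[256.7526 219.6624] [256.0976 171.4486] [ 0.4671 -0.2217  0.005 ] [-0.0061 -0.0008 -0.0076 -0.0006 -0.0013 -0.0007 -0.0021]
[[244.9, 151.8, 17.8, 19.2]] [ 0.4643 -0.2331  0.1709]
[ 0.4672 -0.2198  0.005 ]
cur yaw_y -25.1 {'x': 0.0504, 'y': 0.0019, 'z': 0.4546, 'wz': -0.0003} len 0.09147232931867953
```

Emit:
jog_arm(
  plan=[
    {"x": 0.06, "y": 0, "z": 0.45, "wx": 0, "wy": 0, "wz": 0},
    {"x": 0.06, "y": 0, "z": 0.45, "wx": 0, "wy": 0, "wz": 0},
    {"x": 0.06, "y": 0, "z": 0.45, "wx": 0, "wy": 0, "wz": 0},
    {"x": 0.06, "y": 0, "z": 0.45, "wx": 0, "wy": 0, "wz": 0},
    {"x": 0.06, "y": 0, "z": 0.45, "wx": 0, "wy": 0, "wz": 0},
  ],
)

```text
t: 3.22
eef_pos: [0.4699, -0.2224, 0.0818]
tool_rot: [-0.0, 0.844, 0.537, 0.001]
contact_force: [0.0, 0.2, 1.0]
gripper_width: 0.451
```

```bash
python3 m.py w2.png; python3 -c "
import cv2;from h import *
p=monitor.get_obs()['eef_pos'];print(proj('wrist',p),proj('wrist',[p[0],p[1],.005]))
i=cv2.imread('pics/w2.png')[80:330,130:382];cv2.imwrite('pics/w2c.png',cv2.resize(i,(756,600),interpolation=cv2.INTER_CUBIC))"
```

```text
3.2667 [ 0.4707 -0.2228  0.0827] <class 'numpy.ndarray'> [ 0.7693 -0.7837 -0.2278]
movement_center [251.4 192.8] 0.56 [ 0.4655 -0.2238  0.005 ]
  box [240.3 178.5  25.3  25.3]
movement [252.3 188.7] 0.81 [ 0.4676 -0.221   0.002 ]
movement [353.8  66.5] 0.68 [ 0.5979 -0.1571  0.002 ]
case_ring [261.7 246.8] 0.56 [ 0.4484 -0.2838  0.002 ]
  box [249.9 236.   29.5  35.9]
[256.70911536 219.66713841] [256.16678406 190.22876946]
```

View pics/w2c.png

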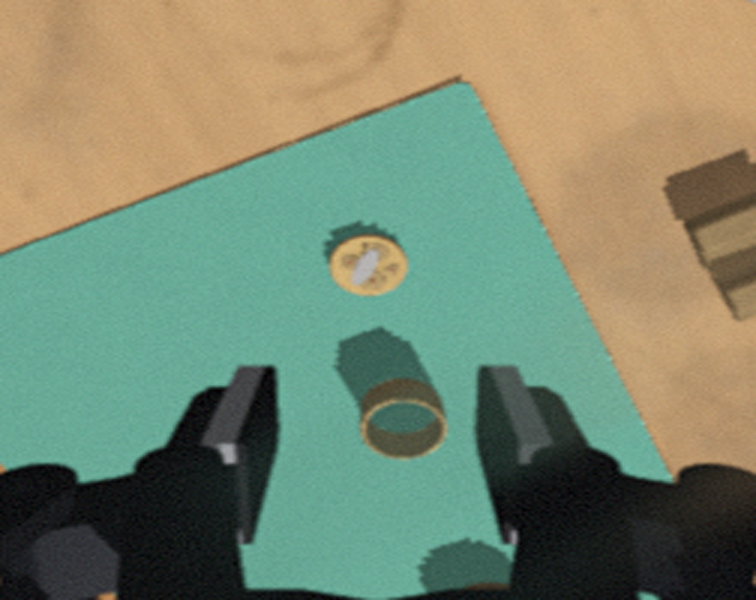

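```bash
python3 - <<'E'
from h import *
np.set_printoptions(precision=4,suppress=True)
s=monitor.get_obs();p=s["eef_pos"];M=R();print(p,s["gripper_width"])
for x in(.011,-.011):
  for b in(0,.01,.02,.03): print(x,b,[np.round(proj("wrist",p+M@np.array([x,y,-b])),1) for y in(-.019,.019,-.0335)])
m=ray("wrist",[253,190.4],.007);print(m,M.T@(m-p))
m=ray("wrist",[252.9,191],.007);print(m,M.T@(m-p))
E
```

```text
[ 0.4701 -0.2226  0.0821] 0.4504954659631729
0.011 0 [array([230.1, 205.4]), array([283.3, 205.4]), array([209.9, 205.4])]
0.011 0.01 [array([228.8, 210.3]), array([284.8, 210.3]), array([207.5, 210.3])]
0.011 0.02 [array([227.4, 215.7]), array([286.4, 215.7]), array([204.9, 215.8])]
0.011 0.03 [array([225.7, 221.8]), array([288.2, 221.8]), array([201.9, 221.8])]
-0.011 0 [array([231. , 233.5]), array([282.4, 233.5]), array([211.3, 233.5])]
-0.011 0.01 [array([229.7, 239.6]), array([283.8, 239.6]), array([209.1, 239.7])]
-0.011 0.02 [array([228.4, 246.5]), array([285.3, 246.4]), array([206.7, 246.5])]
-0.011 0.03 [array([226.9, 254. ]), array([287., 254.]), array([204., 254.])]
[ 0.4674 -0.2209  0.007 ] [ 0.0002 -0.0033  0.075 ]
[ 0.467  -0.2214  0.007 ] [-0.0004 -0.0034  0.075 ]
```

```bash
python3 - <<'E'
from h import *
im=snap("scene");t=snap("top");p=monitor.get_obs()["eef_pos"]
out=[]
for c,i in(("scene",im),("top",t)):
    u=proj(c,p);g=proj(c,[p[0],p[1],0]);print(c,u,g)
    x,y=int(u[0])-40,int(u[1])-45
    k=cv2.resize(i[y:y+80,x:x+80,::-1],(400,400),interpolation=cv2.INTER_CUBIC)
    for q,col in((u,(0,0,255)),(g,(255,0,0))): cv2.circle(k,tuple(int(v) for v in (q-[x,y]+.5)*5),3,col,-1)
    out.append(k)
cv2.imwrite("pics/st.png",np.hstack(out))
E
```

```text
scene [262.08754244 264.33690814] [260.94859796 281.11464998]
top [307.74355938 218.89422014] [305.27490769 222.46027244]
```

View pics/st.png

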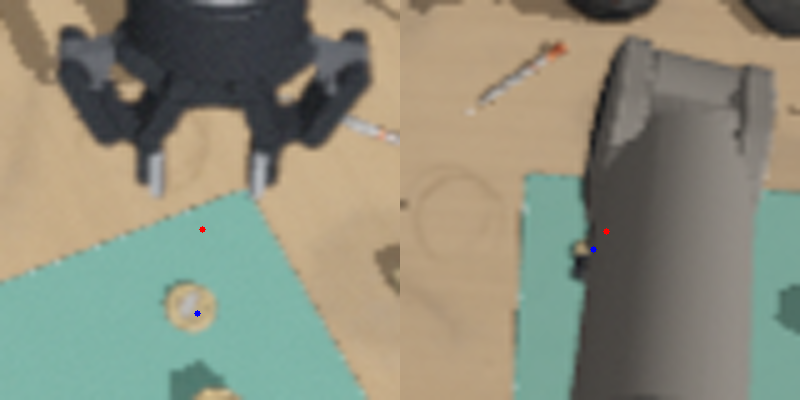

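Emit:
jog_arm(
  plan=[
    {"x": 0, "y": -0.015, "z": 0.26, "wx": 0, "wy": 0, "wz": 0},
    {"x": 0, "y": -0.015, "z": 0.26, "wx": 0, "wy": 0, "wz": 0},
    {"x": 0, "y": -0.015, "z": 0.26, "wx": 0, "wy": 0, "wz": 0},
    {"x": 0, "y": -0.015, "z": 0.26, "wx": 0, "wy": 0, "wz": 0},
  ],
)

```text
t: 4.0
eef_pos: [0.4665, -0.2206, 0.0293]
tool_rot: [-0.001, 0.844, 0.537, 0.001]
contact_force: [1.2, -0.5, 0.1]
gripper_width: 0.453
```

```bash
cat > v.py <<'E'
from h import *
import sys
im=snap("scene");w=snap("wrist");s=monitor.get_obs();p=s["eef_pos"];print(p,s["contact_force"],s["t"])
u=proj("scene",p);x,y=int(u[0])-40,int(u[1])-45
k=cv2.resize(im[y:y+80,x:x+80,::-1],(400,400),interpolation=cv2.INTER_CUBIC)
cv2.circle(k,tuple(int(v) for v in (u-[x,y]+.5)*5),3,(0,0,255),-1)
k2=cv2.resize(w[160:290,192:322,::-1],(400,400),interpolation=cv2.INTER_CUBIC)
u=proj("wrist",p);cv2.circle(k2,tuple(int(v) for v in (u-[192,160]+.5)*400/130),3,(0,0,255),-1)
cv2.imwrite("pics/"+sys.argv[1],np.hstack([k,k2]))
E
python3 v.py v1.png
```

```text
[ 0.46799829 -0.22123628  0.03063143] [-0.15813034  0.29771596 -0.02698934] 4.1
```

View pics/v1.png

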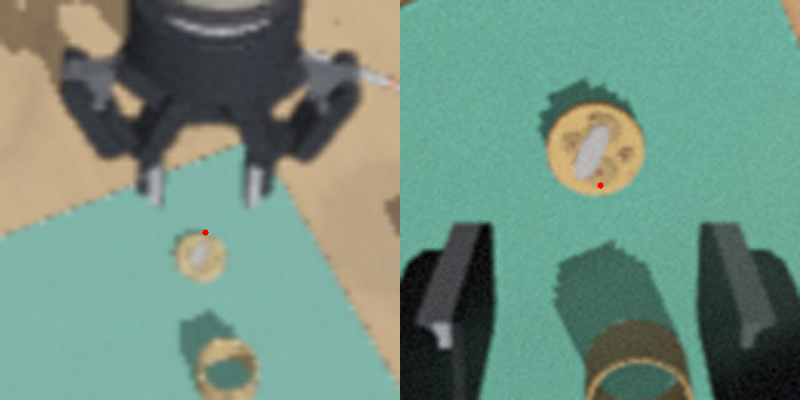

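```bash
python3 -c "
from h import *
p=monitor.get_obs()['eef_pos'];m=ray('wrist',[255.4,208.1],.0075);print(p,m,R().T@(m-p))"
```

```text
[ 0.46799829 -0.22123628  0.03063143] [ 0.46743248 -0.22033655  0.0075    ] [ 0.00051826 -0.0009581   0.0231302 ]
```

Emit:
jog_arm(
  plan=[
    {"x": 0, "y": 0, "z": 0.04, "wx": 0, "wy": 0, "wz": 0},
    {"x": 0, "y": 0, "z": 0.08, "wx": 0, "wy": 0, "wz": 0},
    {"x": 0, "y": 0, "z": 0.11, "wx": 0, "wy": 0, "wz": 0},
    {"x": 0, "y": 0, "z": 0.11, "wx": 0, "wy": 0, "wz": 0},
  ],
)

```text
t: 4.43
eef_pos: [0.4671, -0.2209, 0.0074]
tool_rot: [-0.0, 0.844, 0.537, 0.001]
contact_force: [-0.4, -1.1, 1.1]
gripper_width: 0.45
```

Emit:
jog_arm(
  plan=[
    {"x": 0, "y": 0, "z": 0.015, "wx": 0, "wy": 0, "wz": 0},
    {"x": 0, "y": 0, "z": 0.03, "wx": 0, "wy": 0, "wz": 0},
    {"x": 0, "y": 0, "z": 0.03, "wx": 0, "wy": 0, "wz": 0},
  ],
)

```text
t: 4.68
eef_pos: [0.4667, -0.2207, 0.0007]
tool_rot: [-0.001, 0.844, 0.537, 0.001]
contact_force: [0.0, 0.2, 0.3]
gripper_width: 0.448
```

```bash
python3 v.py v2.png
```

```text
[ 0.46711116 -0.2208104   0.00126248] [ 0.45169673 -0.2322866  -0.22101851] 4.7833
```

View pics/v2.png

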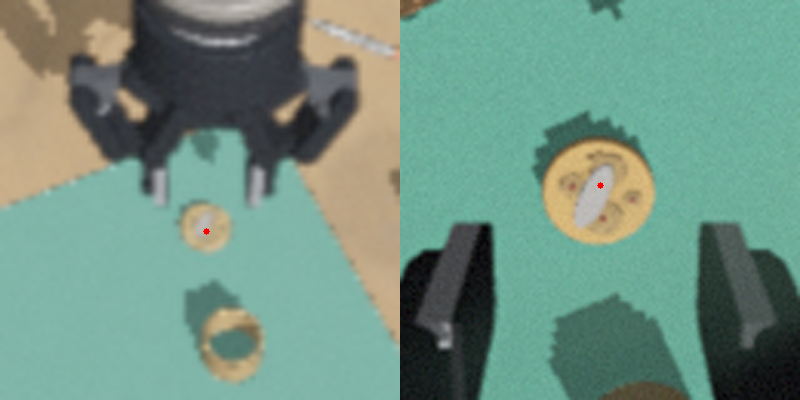

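The reported TCP is at bench level, yet both views show the fingertips about 40 mm above it. I'll go down carefully and watch the force.

Emit:
jog_arm(
  plan=[
    {"x": 0, "y": 0, "z": 0.03, "wx": 0, "wy": 0, "wz": 0},
    {"x": 0, "y": 0, "z": 0.06, "wx": 0, "wy": 0, "wz": 0},
    {"x": 0, "y": 0, "z": 0.08, "wx": 0, "wy": 0, "wz": 0},
    {"x": 0, "y": 0, "z": 0.08, "wx": 0, "wy": 0, "wz": 0},
  ],
)

```text
t: 5.12
eef_pos: [0.4663, -0.2205, -0.0158]
tool_rot: [-0.001, 0.844, 0.537, 0.001]
contact_force: [0.4, 0.1, 0.5]
gripper_width: 0.448
```

```bash
cat > e.py <<'E'
from h import *
np.set_printoptions(precision=4,suppress=True)
w=snap("wrist","e.png");s=monitor.get_obs();p=s["eef_pos"];print(s["t"],p,s["contact_force"])
hsv=cv2.cvtColor(w,cv2.COLOR_RGB2HSV);roi=np.zeros(w.shape[:2],np.uint8);roi[190:300,224:288]=1
m=((hsv[...,0]>10)&(hsv[...,0]<30)&(hsv[...,1]>60)&(hsv[...,2]>90)&(roi>0)).astype(np.uint8)
n,l,st,c=cv2.connectedComponentsWithStats(cv2.morphologyEx(m,cv2.MORPH_CLOSE,np.ones((7,7))))
for i in range(1,n):
    if st[i,4]>100:
        u=st[i,:2]+st[i,2:4]/2;q=ray("wrist",u,.0075);print(st[i],u,q,R().T@(q-p))
E
python3 e.py
```

```text
5.1667 [ 0.4666 -0.2205 -0.0154] [ 0.2937 -0.8118 -0.1874]
[238 213  39  37 987] [257.5 231.5] [ 0.4675 -0.2196  0.0075] [ 0.0013  0.0004 -0.0229]
```

Emit:
jog_arm(
  plan=[
    {"x": 0.006, "y": 0.002, "z": 0.03, "wx": 0, "wy": 0, "wz": 0},
    {"x": 0.006, "y": 0.002, "z": 0.06, "wx": 0, "wy": 0, "wz": 0},
    {"x": 0.006, "y": 0.002, "z": 0.06, "wx": 0, "wy": 0, "wz": 0},
  ],
)

```text
t: 5.42
eef_pos: [0.4667, -0.2192, -0.0286]
tool_rot: [-0.002, 0.844, 0.537, 0.0]
contact_force: [-0.5, 0.8, -0.4]
gripper_width: 0.452
```

```bash
python3 e.py; python3 v.py v3.png
```

```text
5.4667 [ 0.4668 -0.2193 -0.0282] [-1.2759 -1.0696  0.9244]
[ 237  223   42   40 1113] [258. 243.] [ 0.4673 -0.2199  0.0075] [-0.0003  0.0006 -0.0357]
[ 0.46736834 -0.21950059 -0.02757041] [-0.63379228  0.496538   -0.04483115] 5.5667
```

View pics/v3.png

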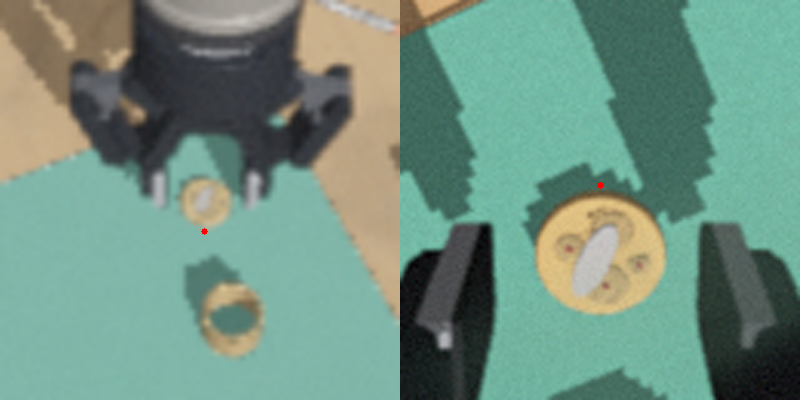

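Emit:
jog_arm(
  plan=[
    {"x": 0, "y": 0, "z": 0.02, "wx": 0, "wy": 0, "wz": 0},
    {"x": 0, "y": 0, "z": 0.03, "wx": 0, "wy": 0, "wz": 0},
    {"x": 0, "y": 0, "z": 0.03, "wx": 0, "wy": 0, "wz": 0},
  ],
)

```text
t: 5.82
eef_pos: [0.467, -0.2194, -0.034]
tool_rot: [-0.001, 0.844, 0.537, 0.0]
contact_force: [-0.7, -0.6, 0.2]
gripper_width: 0.452
```

Emit:
jog_arm(
  plan=[
    {"x": 0, "y": 0, "z": 0.015, "wx": 0, "wy": 0, "wz": 0},
    {"x": 0, "y": 0, "z": 0.015, "wx": 0, "wy": 0, "wz": 0},
  ],
)

```text
t: 5.98
eef_pos: [0.4667, -0.2193, -0.0374]
tool_rot: [-0.002, 0.844, 0.537, 0.0]
contact_force: [-0.4, -1.1, -0.6]
gripper_width: 0.45
```

```bash
python3 e.py
```

```text
6.0333 [ 0.4668 -0.2193 -0.0372] [-0.2046  0.4212  0.2394]
[ 235  229   45   41 1214] [257.5 249.5] [ 0.4672 -0.2193  0.0075] [ 0.0003  0.0002 -0.0447]
```

Emit:
jog_arm(
  plan=[
    {"x": 0, "y": 0, "z": 0.01, "wx": 0, "wy": 0, "wz": 0},
    {"x": 0, "y": 0, "z": 0.01, "wx": 0, "wy": 0, "wz": 0},
    {"x": 0, "y": 0, "z": 0.01, "wx": 0, "wy": 0, "wz": 0},
  ],
)

```text
t: 6.28
eef_pos: [0.4671, -0.2195, -0.0383]
tool_rot: [-0.001, 0.844, 0.537, 0.0]
contact_force: [-3.6, 0.3, 11.8]
gripper_width: 0.449
```

Emit:
jog_arm(
  plan=[
    {"x": 0, "y": 0, "z": 0.01, "wx": 0, "wy": 0, "wz": 0},
    {"x": 0, "y": 0, "z": 0.01, "wx": 0, "wy": 0, "wz": 0},
    {"x": 0, "y": 0, "z": 0.01, "wx": 0, "wy": 0, "wz": 0},
  ],
)

```text
t: 6.53
eef_pos: [0.4672, -0.2196, -0.0383]
tool_rot: [-0.001, 0.844, 0.537, 0.0]
contact_force: [-6.5, 3.1, 25.6]
gripper_width: 0.451
```

Emit:
jog_arm(
  plan=[
    {"x": 0, "y": 0, "z": 0.01, "wx": 0, "wy": 0, "wz": 0},
    {"x": 0, "y": 0, "z": 0.01, "wx": 0, "wy": 0, "wz": 0},
    {"x": 0, "y": 0, "z": 0.01, "wx": 0, "wy": 0, "wz": 0},
  ],
)

```text
t: 6.78
eef_pos: [0.4672, -0.2196, -0.0383]
tool_rot: [-0.0, 0.844, 0.537, -0.0]
contact_force: [-8.8, 2.4, 26.9]
gripper_width: 0.453
```

Contact came at a reported TCP z of -0.0383, and the mat top is at 0.002. So the real fingertips end about 40 mm behind the reported TCP at this opening. I'll back off 2.5 mm and then grip.

Emit:
jog_arm(
  plan=[
    {"x": 0, "y": 0, "z": -0.013, "wx": 0, "wy": 0, "wz": 0},
    {"x": 0, "y": 0, "z": -0.013, "wx": 0, "wy": 0, "wz": 0},
    {"x": 0, "y": 0, "z": -0.013, "wx": 0, "wy": 0, "wz": 0},
  ],
)

```text
t: 7.03
eef_pos: [0.4675, -0.2197, -0.0356]
tool_rot: [-0.0, 0.844, 0.537, -0.0]
contact_force: [-0.9, -0.2, -0.0]
gripper_width: 0.453
```

Emit:
jog_arm(
  plan=[
    {"x": 0, "y": 0, "z": 0, "wx": 0, "wy": 0, "wz": 0},
    {"x": 0, "y": 0, "z": 0, "wx": 0, "wy": 0, "wz": 0},
    {"x": 0, "y": 0, "z": 0, "wx": 0, "wy": 0, "wz": 0},
    {"x": 0, "y": 0, "z": 0, "wx": 0, "wy": 0, "wz": 0},
    {"x": 0, "y": 0, "z": 0, "wx": 0, "wy": 0, "wz": 0},
    {"x": 0, "y": 0, "z": 0, "wx": 0, "wy": 0, "wz": 0},
  ],
  hand=-1,
  grip_force=20,
)

```text
t: 7.53
eef_pos: [0.4673, -0.2197, -0.0357]
tool_rot: [-0.0, 0.844, 0.537, -0.0]
contact_force: [0.5, 0.6, 2.0]
gripper_width: 0.272
```

```bash
python3 e.py; python3 -c "
from h import *
print(finder.find_in('wrist','movement'),monitor.get_obs()['gripper_width'])"
```

```text
7.5833 [ 0.4674 -0.2197 -0.0357] [ 0.3444 -0.2957  1.8033]
[ 235  227   41   42 1173] [255.5 248. ] [ 0.4667 -0.219   0.0075] [ 0.0004 -0.0009 -0.0432]
[{'bbox': [238.0, 226.7, 36.5, 41.7], 'confidence': 0.77}] 0.26379312458783866
```

Emit:
jog_arm(
  plan=[
    {"x": 0, "y": 0, "z": 0, "wx": 0, "wy": 0, "wz": 0},
    {"x": 0, "y": 0, "z": 0, "wx": 0, "wy": 0, "wz": 0},
    {"x": 0, "y": 0, "z": 0, "wx": 0, "wy": 0, "wz": 0},
  ],
)

```text
t: 7.88
eef_pos: [0.4674, -0.2197, -0.0357]
tool_rot: [-0.0, 0.844, 0.537, -0.0]
contact_force: [-0.3, 0.1, 1.6]
gripper_width: 0.27
```

```bash
python3 v.py v4.png
```

```text
[ 0.46736879 -0.21968708 -0.03573287] [-1.25334776  0.01206467  1.70264522] 7.9833
```

View pics/v4.png

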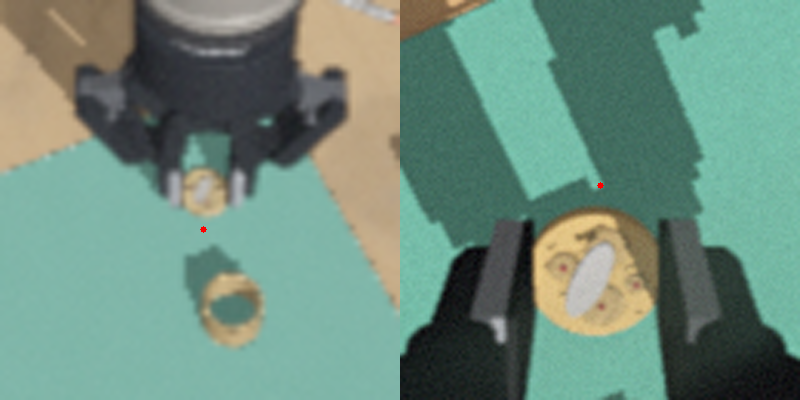

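The movement is gripped flat and centred between the pads. I'll lift it and go to the tray, turning the jaws to the tray's y, which heads about 80°.

Emit:
jog_arm(
  plan=[
    {"x": 0, "y": 0, "z": -0.05, "wx": 0, "wy": 0, "wz": 0},
    {"x": 0, "y": 0, "z": -0.15, "wx": 0, "wy": 0, "wz": 0},
    {"x": 0, "y": 0, "z": -0.3, "wx": 0, "wy": 0, "wz": 0},
    {"x": 0, "y": 0, "z": -0.45, "wx": 0, "wy": 0, "wz": 0},
    {"x": 0, "y": 0, "z": -0.55, "wx": 0, "wy": 0, "wz": 0},
    {"x": 0, "y": 0, "z": -0.6, "wx": 0, "wy": 0, "wz": 0},
    {"x": 0, "y": 0, "z": -0.6, "wx": 0, "wy": 0, "wz": 0},
  ],
)

```text
t: 8.57
eef_pos: [0.4691, -0.2204, 0.0868]
tool_rot: [0.002, 0.844, 0.537, 0.001]
contact_force: [0.2, 0.2, 0.2]
gripper_width: 0.269
```

```bash
python3 -c "
from h import *
snap('wrist','l.png');print(finder.find_in('wrist','movement')[:1],monitor.get_obs()['gripper_width'])
rel([.53,.0,.085]);rel([.55,.217,.085])"
```

```text
[{'bbox': [234.7, 229.5, 39.3, 38.4], 'confidence': 0.67}] 0.2719495574905151
cur yaw_y -25.1 {'x': 1.1285, 'y': -0.1799, 'z': -0.0057} len 0.22855959274492285
cur yaw_y -25.1 {'x': 2.1537, 'y': -0.549, 'z': -0.0054} len 0.44451759199546237
```

Still held. The travel goes in two legs.

Emit:
jog_arm(
  plan=[
    {"x": 0.15, "y": -0.03, "z": 0, "wx": 0, "wy": 0, "wz": -0.04},
    {"x": 0.3, "y": -0.07, "z": 0, "wx": 0, "wy": 0, "wz": -0.08},
    {"x": 0.45, "y": -0.11, "z": 0, "wx": 0, "wy": 0, "wz": -0.12},
    {"x": 0.6, "y": -0.15, "z": 0, "wx": 0, "wy": 0, "wz": -0.16},
    {"x": 0.75, "y": -0.19, "z": 0, "wx": 0, "wy": 0, "wz": -0.2},
    {"x": 0.9, "y": -0.23, "z": 0, "wx": 0, "wy": 0, "wz": -0.23},
    {"x": 1, "y": -0.25, "z": 0, "wx": 0, "wy": 0, "wz": -0.26},
    {"x": 1, "y": -0.25, "z": 0, "wx": 0, "wy": 0, "wz": -0.28},
    {"x": 1, "y": -0.25, "z": 0, "wx": 0, "wy": 0, "wz": -0.28},
  ],
)

```text
t: 9.42
eef_pos: [0.5052, -0.0155, 0.0821]
tool_rot: [-0.002, 0.532, 0.846, -0.0]
contact_force: [-0.1, 0.4, -1.1]
gripper_width: 0.266
```

```bash
python3 -c "
from h import *
rel([.55,.217,.085]);print(monitor.get_obs()['gripper_width'])"
```

```text
cur yaw_y 25.7 {'x': 0.9509, 'y': 0.705, 'z': -0.0135} len 0.23675977050292937
0.2662852937503568
```

Emit:
jog_arm(
  plan=[
    {"x": 0.15, "y": 0.11, "z": 0, "wx": 0, "wy": 0, "wz": -0.04},
    {"x": 0.3, "y": 0.22, "z": -0.01, "wx": 0, "wy": 0, "wz": -0.08},
    {"x": 0.45, "y": 0.33, "z": -0.01, "wx": 0, "wy": 0, "wz": -0.12},
    {"x": 0.6, "y": 0.44, "z": -0.01, "wx": 0, "wy": 0, "wz": -0.16},
    {"x": 0.75, "y": 0.55, "z": -0.01, "wx": 0, "wy": 0, "wz": -0.2},
    {"x": 0.88, "y": 0.65, "z": -0.01, "wx": 0, "wy": 0, "wz": -0.24},
    {"x": 0.95, "y": 0.7, "z": -0.01, "wx": 0, "wy": 0, "wz": -0.28},
    {"x": 0.95, "y": 0.7, "z": -0.01, "wx": 0, "wy": 0, "wz": -0.3},
    {"x": 0.95, "y": 0.7, "z": -0.01, "wx": 0, "wy": 0, "wz": -0.3},
    {"x": 0.95, "y": 0.7, "z": -0.01, "wx": 0, "wy": 0, "wz": -0.3},
  ],
)

```text
t: 10.25
eef_pos: [0.5486, 0.2148, 0.0827]
tool_rot: [-0.003, 0.093, 0.996, -0.0]
contact_force: [-0.3, 0.2, -0.0]
gripper_width: 0.27
```

```bash
cat > tr.py <<'E'
from h import *
import sys
np.set_printoptions(precision=4,suppress=True)
w=snap("wrist",sys.argv[1]);s=monitor.get_obs();print(s["t"],s["eef_pos"],s["gripper_width"],s["contact_force"])
for n,z in (("tray_seat",.019),("tray_front",.026),("tester",0),("movement_center",.125)):
    for d in finder.place_of("wrist",n)[:2]: print(n,np.round(d["location"],1),round(d["confidence"],2),ray("wrist",d["location"],z))
rel(s["eef_pos"],80)
E
python3 tr.py tr1.png
```

```text
10.3 [0.5488 0.2144 0.083 ] 0.26516719258660687 [ 0.1544 -0.2678 -0.7855]
tray_seat [263.9 238.8] 0.77 [0.5959 0.2148 0.019 ]
tray_front [259.5 196.8] 0.87 [0.5497 0.219  0.026 ]
tester [264.1 320. ] 0.71 [0.7113 0.1959 0.    ]
movement_center [255.5 249.9] 0.83 [0.5509 0.2155 0.125 ]
cur yaw_y 79.5 {'x': 0.0017, 'y': -0.0045, 'z': 0.0059, 'wz': -0.0028} len 0.001517479080406216
```

View pics/tr1.png

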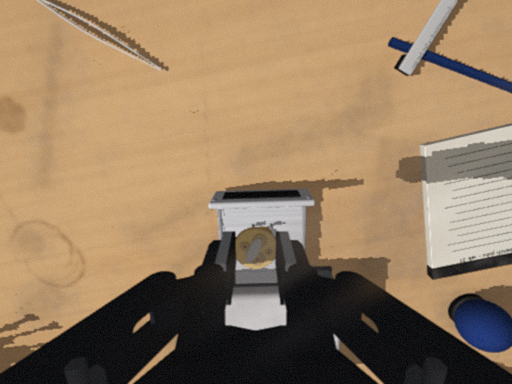

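Emit:
jog_arm(
  plan=[
    {"x": -0.1, "y": 0, "z": -0.02, "wx": 0, "wy": 0, "wz": -0.003},
    {"x": -0.2, "y": 0, "z": -0.02, "wx": 0, "wy": 0, "wz": -0.003},
    {"x": -0.3, "y": 0, "z": -0.02, "wx": 0, "wy": 0, "wz": -0.003},
    {"x": -0.35, "y": 0, "z": -0.02, "wx": 0, "wy": 0, "wz": -0.003},
    {"x": -0.35, "y": 0, "z": -0.02, "wx": 0, "wy": 0, "wz": -0.003},
    {"x": -0.35, "y": 0, "z": -0.02, "wx": 0, "wy": 0, "wz": -0.003},
  ],
)

```text
t: 11.0
eef_pos: [0.6175, 0.2024, 0.0876]
tool_rot: [-0.003, 0.087, 0.996, 0.0]
contact_force: [0.2, 0.4, -0.1]
gripper_width: 0.272
```

```bash
python3 tr.py tr2.png; python3 -c "
import cv2
i=cv2.imread('pics/tr2.png')[110:260,190:340];cv2.imwrite('pics/tr2c.png',cv2.resize(i,(600,600),interpolation=cv2.INTER_CUBIC))"
```

```text
11.05 [0.6169 0.2029 0.0877] 0.2690763399772302 [-0.2263  0.2117 -0.1459]
tray_front [261.2 116.5] 0.57 [0.5467 0.221  0.026 ]
tester [261.9 265.1] 0.91 [0.7074 0.1954 0.    ]
movement_center [254.7 250.6] 0.84 [0.6212 0.2024 0.125 ]
cur yaw_y 80.1 {'x': 0.0014, 'y': -0.0007, 'z': 0.0017, 'wz': 0.0006} len 0.0004547969245409266
```

View pics/tr2c.png

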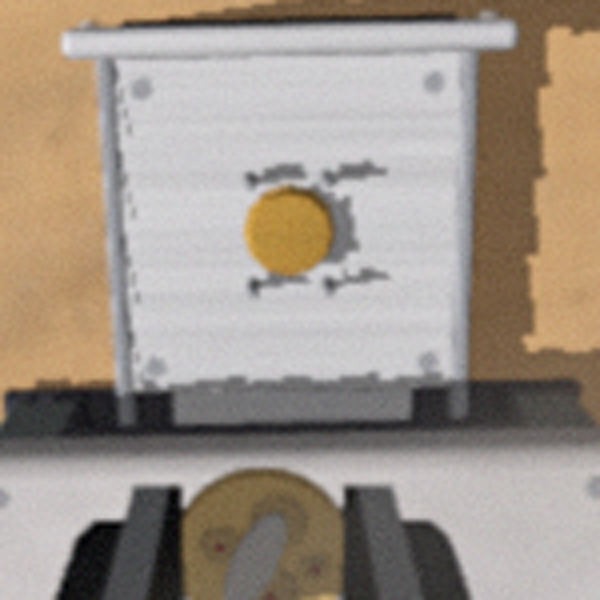

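```bash
cat > seat.py <<'E'
from h import *
import sys
np.set_printoptions(precision=4,suppress=True)
def seat(w,z=.019,box=(110,200,240,290)):
    hsv=cv2.cvtColor(w,cv2.COLOR_RGB2HSV);m=((hsv[...,0]>12)&(hsv[...,0]<32)&(hsv[...,1]>120)).astype(np.uint8)
    r=np.zeros_like(m);r[box[0]:box[1],box[2]:box[3]]=1
    n,l,st,c=cv2.connectedComponentsWithStats(m*r);i=1+np.argmax(st[1:,4]);return c[i],st[i]
if __name__=="__main__":
    w=cv2.imread("pics/tr2.png")[...,::-1];p=monitor.get_obs()["eef_pos"]
    for k in range(3):
        u,st=seat(w);q=ray("wrist",u,.019);print(u,st,q,R().T@(q-p));w=snap("wrist");p=monitor.get_obs()["eef_pos"]
    # tray heading from plate top edge (z .046), outer pixels from the crop
    a=ray("wrist",[190+62/4,110+45/4],.046);b=ray("wrist",[190+515/4,110+35/4],.046);d=a-b;print(a,b,np.linalg.norm(d),np.degrees(np.arctan2(d[1],d[0])))
E
python3 seat.py
```

```text
[261.9028 167.375 ] [251 157  22  22 360] [0.5929 0.214  0.019 ] [0.0255 0.0067 0.0691]
[261.4235 167.6995] [251 157  22  22 366] [0.5934 0.2134 0.019 ] [0.0251 0.0063 0.0691]
[261.5221 167.3702] [251 157  22  22 362] [0.5933 0.2135 0.019 ] [0.0255 0.0064 0.0691]
[0.5434 0.1756 0.046 ] [0.5571 0.2654 0.046 ] 0.09078271536691997 -98.73452405072129
```

```bash
python3 -c "
from h import *
rel([.5938,.2144,.03],81.3)"
```

```text
cur yaw_y 80.1 {'x': 0.1269, 'y': 0.037, 'z': 0.2905, 'wz': -0.0068} len 0.06382203188967597
```

Emit:
jog_arm(
  plan=[
    {"x": 0.06, "y": 0.02, "z": 0, "wx": 0, "wy": 0, "wz": -0.007},
    {"x": 0.127, "y": 0.037, "z": 0, "wx": 0, "wy": 0, "wz": -0.007},
    {"x": 0.127, "y": 0.037, "z": 0.1, "wx": 0, "wy": 0, "wz": -0.007},
    {"x": 0.127, "y": 0.037, "z": 0.2, "wx": 0, "wy": 0, "wz": -0.007},
    {"x": 0.127, "y": 0.037, "z": 0.29, "wx": 0, "wy": 0, "wz": -0.007},
    {"x": 0.127, "y": 0.037, "z": 0.29, "wx": 0, "wy": 0, "wz": -0.007},
    {"x": 0.127, "y": 0.037, "z": 0.29, "wx": 0, "wy": 0, "wz": -0.007},
  ],
)

```text
t: 11.98
eef_pos: [0.5923, 0.2146, 0.0297]
tool_rot: [-0.003, 0.075, 0.997, -0.0]
contact_force: [0.7, 0.8, 1.2]
gripper_width: 0.274
```

```bash
python3 - <<'E'
from h import *
np.set_printoptions(precision=4,suppress=True)
w=snap("wrist","h1.png");s=monitor.get_obs();p=s["eef_pos"];print(s["t"],p,s["gripper_width"],s["contact_force"])
print(proj("wrist",[.5933,.2136,.019]))
from seat import seat
u,st=seat(w,box=(150,228,225,300));print(u,st,ray("wrist",u,.019))
hsv=cv2.cvtColor(w,cv2.COLOR_RGB2HSV);m=((hsv[...,0]>12)&(hsv[...,0]<32)&(hsv[...,1]>80))
for r in range(195,272,4): c=np.where(m[r,215:300])[0]; print(r,(c.min()+215,c.max()+215,len(c)) if len(c) else None)
E
```

```text
12.0333 [0.5933 0.2151 0.0307] 0.27083751169878634 [-0.3613  0.1687  0.222 ]
[252.6765 215.0058]
[253.4935 215.3762] [240 203  27  25 537] [0.5937 0.2142 0.019 ]
195 None
199 None
203 (np.int64(250), np.int64(256), 7)
207 (np.int64(244), np.int64(264), 21)
211 (np.int64(241), np.int64(266), 26)
215 (np.int64(240), np.int64(267), 28)
219 (np.int64(241), np.int64(266), 26)
223 (np.int64(243), np.int64(265), 23)
227 (np.int64(247), np.int64(260), 14)
231 (np.int64(242), np.int64(268), 27)
235 (np.int64(239), np.int64(272), 34)
239 (np.int64(235), np.int64(275), 33)
243 (np.int64(235), np.int64(275), 29)
247 (np.int64(235), np.int64(275), 26)
251 (np.int64(235), np.int64(275), 27)
255 (np.int64(229), np.int64(274), 27)
259 (np.int64(237), np.int64(273), 25)
263 (np.int64(241), np.int64(269), 29)
267 (np.int64(248), np.int64(262), 15)
271 None
```

```bash
python3 - <<'E'
from h import *
np.set_printoptions(precision=4,suppress=True)
from seat import seat
for k in range(3):
    w=snap("wrist");s=monitor.get_obs();p=s["eef_pos"];M=R()
    u,st=seat(w,box=(150,228,225,300));q=ray("wrist",u,.019)
    hsv=cv2.cvtColor(w,cv2.COLOR_RGB2HSV);m=((hsv[...,0]>12)&(hsv[...,0]<32)&(hsv[...,1]>80));m[:231]=0;m[:,:232]=0;m[:,279:]=0
    c,r=np.where(m.any(0))[0],np.where(m.any(1))[0];v=[(c.min()+c.max())/2,(228+r.max())/2]
    mv=ray("wrist",v,p[2]+.0437);print(p,u,v,"seat",M.T@(q-p),"mov",M.T@(mv-p),"diff",(M.T@(q-mv))[:2]/.2, s["joint_vel"].max())
E
```

```text
[0.594  0.2153 0.0313] [252.7473 214.0273] [np.float64(253.5), np.float64(291.5)] seat [ 0.0004 -0.0015  0.0123] mov [-0.0277 -0.0006 -0.0438] diff [ 0.1406 -0.0044] 0.0033903234347432256
[0.5943 0.2152 0.0315] [252.2852 213.0256] [np.float64(254.0), np.float64(303.5)] seat [ 0.0011 -0.0018  0.0125] mov [-0.0364 -0.0003 -0.0438] diff [ 0.1875 -0.0076] 0.002967637345430189
[0.5945 0.2151 0.0316] [252.2635 212.5492] [np.float64(254.0), np.float64(303.5)] seat [ 0.0015 -0.0018  0.0126] mov [-0.0363 -0.0003 -0.0438] diff [ 0.1894 -0.0077] 0.004298419571800339
```

Emit:
jog_arm(
  plan=[
    {"x": 0.005, "y": -0.004, "z": 0.07, "wx": 0, "wy": 0, "wz": 0},
    {"x": 0.005, "y": -0.004, "z": 0.14, "wx": 0, "wy": 0, "wz": 0},
    {"x": 0.005, "y": -0.004, "z": 0.19, "wx": 0, "wy": 0, "wz": 0},
    {"x": 0.005, "y": -0.004, "z": 0.19, "wx": 0, "wy": 0, "wz": 0},
    {"x": 0.005, "y": -0.004, "z": 0.19, "wx": 0, "wy": 0, "wz": 0},
    {"x": 0.005, "y": -0.004, "z": 0.19, "wx": 0, "wy": 0, "wz": 0},
  ],
)

```text
t: 12.68
eef_pos: [0.5932, 0.2148, -0.0066]
tool_rot: [-0.001, 0.075, 0.997, 0.001]
contact_force: [0.1, -1.0, -0.1]
gripper_width: 0.27
```

```bash
python3 - <<'E'
from h import *
np.set_printoptions(precision=4,suppress=True)
for k in range(3): w=snap("wrist","h2.png");print(monitor.get_obs()["eef_pos"])
s=monitor.get_obs();p=s["eef_pos"];M=R();print(M.T@(np.array([.5936,.2140,.019])-p),M)
hsv=cv2.cvtColor(w,cv2.COLOR_RGB2HSV);m=((hsv[...,0]>12)&(hsv[...,0]<32)&(hsv[...,1]>80))
for r in range(200,275,3): c=np.where(m[r,215:300])[0]; print(r,(int(c.min()+215),int(c.max()+215),len(c)) if len(c) else None)
i=w[180:290,190:320,::-1];cv2.imwrite('pics/h2c.png',cv2.resize(i,(780,660))[:600])
E
```

```text
[ 0.5935  0.2149 -0.0062]
[ 0.5936  0.2149 -0.006 ]
[ 0.5937  0.2148 -0.006 ]
[ 0.     -0.0008 -0.025 ] [[-0.9886  0.1505 -0.0013]
 [ 0.1505  0.9886  0.0022]
 [ 0.0016  0.002  -1.    ]]
200 None
203 None
206 None
209 None
212 None
215 None
218 (251, 254, 4)
221 (243, 262, 20)
224 (240, 265, 26)
227 (238, 267, 30)
230 (237, 268, 32)
233 (234, 270, 37)
236 (237, 273, 37)
239 (235, 275, 34)
242 (235, 275, 30)
245 (233, 275, 28)
248 (235, 275, 27)
251 (235, 274, 22)
254 (235, 274, 25)
257 (236, 274, 21)
260 (239, 271, 17)
263 (242, 268, 26)
266 (247, 263, 17)
269 None
272 None
```

```bash
python3 - <<'E'
import cv2,numpy as np
for f,rows in(("h1.png",(207,213,219)),("h2.png",(221,226))):
    w=cv2.imread("pics/"+f)
    for r in rows: print(f,r,[f"{c}:"+"/".join(str(int(v)) for v in w[r-1:r+2,c].mean(0)[::-1]) for c in list(range(234,250,1))+list(range(256,276,1))])
E
```

```text
h1.png 207 ['234:209/209/211', '235:210/210/210', '236:209/208/210', '237:211/210/211', '238:209/209/211', '239:209/210/212', '240:210/208/212', '241:210/206/203', '242:211/198/179', '243:210/182/141', '244:203/166/101', '245:182/140/64', '246:173/132/57', '247:169/128/57', '248:166/127/58', '249:167/127/57', '256:165/126/57', '257:155/118/53', '258:147/112/52', '259:140/104/47', '260:128/98/44', '261:104/78/33', '262:94/69/32', '263:92/73/42', '264:102/86/64', '265:112/104/94', '266:117/115/113', '267:123/122/125', '268:131/129/133', '269:143/141/142', '270:127/127/128', '271:128/125/128', '272:159/157/159', '273:196/196/198', '274:210/207/211', '275:213/211/213']
h1.png 213 ['234:207/208/209', '235:209/209/210', '236:207/206/209', '237:206/205/209', '238:208/207/210', '239:207/200/195', '240:209/183/144', '241:219/175/90', '242:216/168/75', '243:195/151/68', '244:187/144/66', '245:188/144/67', '246:187/145/67', '247:185/143/65', '248:189/146/70', '249:184/141/63', '256:180/138/62', '257:180/138/64', '258:179/138/64', '259:180/136/61', '260:179/139/64', '261:178/138/64', '262:180/13
[... 1543 characters left out ...]
', '274:127/127/129', '275:123/121/123']
h2.png 226 ['234:214/212/214', '235:215/213/216', '236:212/209/214', '237:215/205/193', '238:215/183/131', '239:207/164/82', '240:196/151/67', '241:181/138/60', '242:177/136/64', '243:175/134/61', '244:181/140/61', '245:188/145/67', '246:187/144/67', '247:187/145/67', '248:183/141/68', '249:171/132/62', '256:160/125/66', '257:152/118/60', '258:132/103/52', '259:106/81/42', '260:104/83/45', '261:103/79/43', '262:97/76/42', '263:95/73/39', '264:92/69/36', '265:94/71/35', '266:101/79/44', '267:108/92/68', '268:119/112/104', '269:123/122/123', '270:126/126/128', '271:125/125/126', '272:125/125/126', '273:125/126/126', '274:128/124/126', '275:124/126/127']
```

```bash
python3 - <<'E'
from h import *
np.set_printoptions(precision=4,suppress=True)
p=monitor.get_obs()["eef_pos"];M=R();print(p)
print("proj",proj("wrist",[.5936,.2140,.019]), proj("wrist",p+M@[0,0,-.0437]))
f=proj("wrist",np.array([.5936,.2140,.019])+M@[.01,0,0]);print("seat front edge pred",f)
# expected finger-centre column: inner gap edges of the pads
for v,z in (([252.5,234.5],.019),([252.5,233],.019),([255,248.5],p[2]+.0437),([255,247],p[2]+.0437)): print(v,M.T@(ray("wrist",v,z)-p))
E
```

```text
[ 0.5937  0.2148 -0.006 ]
proj [253.2667 235.7321] [254.3799 250.1699]
seat front edge pred [253.2261 221.2266]
[252.5, 234.5] [ 0.0009 -0.0013 -0.025 ]
[252.5, 233] [ 0.0019 -0.0013 -0.025 ]
[255, 248.5] [ 0.0011  0.0004 -0.0437]
[255, 247] [ 0.002   0.0004 -0.0437]
```

```bash
python3 - <<'E'
import cv2,numpy as np
for f,c,r0,r1 in(("h1.png",252,200,234),("h1.png",252,262,273),("h2.png",246,214,240),("h2.png",256,262,273),("tr2.png",262,154,182)):
    w=cv2.imread("pics/"+f);print(f,c,[f"{r}:"+"/".join(str(int(v)) for v in w[r,c-2:c+3].mean(0)[::-1]) for r in range(r0,r1)])
E
```

```text
h1.png 252 ['200:141/140/143', '201:186/184/185', '202:173/158/141', '203:151/120/69', '204:124/92/39', '205:114/85/37', '206:155/116/53', '207:182/140/63', '208:185/142/64', '209:185/140/64', '210:183/141/65', '211:182/140/62', '212:184/142/63', '213:184/141/64', '214:183/141/65', '215:183/140/65', '216:184/143/66', '217:181/140/65', '218:178/136/62', '219:179/139/65', '220:180/139/64', '221:180/138/62', '222:182/139/64', '223:182/141/64', '224:184/141/66', '225:186/142/66', '226:173/132/63', '227:124/97/56', '228:103/86/57', '229:111/93/61', '230:126/104/69', '231:128/107/71', '232:128/108/71', '233:130/109/71']
h1.png 252 ['262:113/99/76', '263:130/110/79', '264:176/150/105', '265:201/173/119', '266:206/178/122', '267:201/172/121', '268:162/143/112', '269:124/119/114', '270:114/113/115', '271:116/116/116', '272:118/117/114']
h2.png 246 ['214:116/115/115', '215:115/114/117', '216:149/149/149', '217:197/198/200', '218:197/192/193', '219:174/152/127', '220:176/137/71', '221:171/128/56', '222:141/106/46', '223:138/105/46', '224:168/128/60', '225:185/143/64', '226:190/146/67', '227:180
[... 263 characters left out ...]
115/87', '264:177/153/112', '265:198/171/122', '266:207/178/123', '267:208/181/129', '268:202/184/157', '269:195/190/190', '270:196/196/198', '271:195/193/195', '272:197/196/195']
tr2.png 262 ['154:143/141/143', '155:185/181/180', '156:161/148/127', '157:126/99/57', '158:132/98/39', '159:177/135/61', '160:185/143/64', '161:185/143/65', '162:183/142/66', '163:185/142/65', '164:183/140/64', '165:181/137/62', '166:181/138/63', '167:180/139/63', '168:178/136/63', '169:174/133/60', '170:175/135/61', '171:178/136/61', '172:179/136/63', '173:179/136/61', '174:180/137/62', '175:180/138/62', '176:178/135/61', '177:173/130/61', '178:159/128/85', '179:123/118/111', '180:142/142/147', '181:193/191/193']
```

```bash
python3 - <<'E'
from h import *
np.set_printoptions(precision=4,suppress=True)
p=monitor.get_obs()["eef_pos"];M=R();print(p)
for n,v,z,dx in (("seat front",[252.5,222.2],.019,-.010),("mov rear",[255,268.3],p[2]+.0437,.013),("mov front top",[255,229.5],p[2]+.0437,-.013),("mov left",[235,249],p[2]+.0437,0),("mov right",[275.3,249],p[2]+.0437,0)): print(n,M.T@(ray("wrist",v,z)-p)+[dx,0,0])
E
```

```text
[ 0.5937  0.2148 -0.006 ]
seat front [-0.0006 -0.0012 -0.0249]
mov rear [ 0.0012  0.0003 -0.0437]
mov front top [-0.0001  0.0004 -0.0437]
mov left [ 0.0008 -0.0111 -0.0437]
mov right [ 0.0007  0.012  -0.0437]
```

Emit:
jog_arm(
  plan=[
    {"x": -0.0055, "y": -0.008, "z": 0.0, "wx": 0, "wy": 0, "wz": 0},
    {"x": -0.0055, "y": -0.008, "z": 0.02, "wx": 0, "wy": 0, "wz": 0},
    {"x": -0.0055, "y": -0.008, "z": 0.034, "wx": 0, "wy": 0, "wz": 0},
    {"x": -0.0055, "y": -0.008, "z": 0.034, "wx": 0, "wy": 0, "wz": 0},
    {"x": -0.0055, "y": -0.008, "z": 0.034, "wx": 0, "wy": 0, "wz": 0},
  ],
)

```text
t: 13.25
eef_pos: [0.5943, 0.213, -0.0131]
tool_rot: [-0.001, 0.075, 0.997, 0.001]
contact_force: [0.3, 0.2, -0.7]
gripper_width: 0.271
```

```bash
python3 - <<'E'
from h import *
np.set_printoptions(precision=4,suppress=True)
for k in range(2): w=snap("wrist","h3.png");s=monitor.get_obs();print(s["eef_pos"],s["contact_force"],s["t"])
p=s["eef_pos"];M=R()
print(proj("wrist",p+M@[0,0,-.0437]),proj("wrist",p+M@[.0005,.0004,-.0437]))
for r in (221,224,226,228,230,232): print(r,[f"{c}:"+"/".join(str(int(v)) for v in w[r,c]) for c in range(228,282,2)])
for c in (246,254,260): print(c,[f"{r}:"+"/".join(str(int(v)) for v in w[r,c-1:c+2].mean(0)) for r in range(216,238)])
E
```

```text
[ 0.5944  0.2131 -0.0129] [-0.2796  0.4589 -0.5372] 13.3
[ 0.5945  0.2131 -0.0128] [-0.0001  0.4543  0.3496] 13.35
[254.3421 250.1593] [255.0403 249.3765]
221 ['228:208/208/211', '230:209/209/213', '232:206/207/211', '234:206/207/209', '236:208/210/211', '238:160/160/163', '240:84/81/88', '242:118/117/121', '244:210/209/213', '246:209/207/207', '248:192/189/189', '250:173/158/138', '252:155/131/102', '254:128/100/61', '256:108/86/56', '258:103/84/62', '260:102/90/76', '262:112/105/101', '264:112/111/110', '266:119/119/120', '268:109/114/116', '270:107/111/114', '272:84/84/85', '274:115/117/119', '276:121/121/122', '278:118/117/116', '280:122/122/123']
224 ['228:212/210/211', '230:213/211/211', '232:212/212/212', '234:212/210/214', '236:211/211/213', '238:180/179/186', '240:114/113/120', '242:174/171/172', '244:189/167/140', '246:189/142/68', '248:152/114/47', '250:90/63/27', '252:86/67/31', '254:78/60/25', '256:83/60/23', '258:89/70/36', '260:91/67/32', '262:95/68/28', '264:96/69/27', '266:110/98/86', '268:118/117/119', '270:99/97/97', '272:98/95/99', '274:124/122/127', '276:126/123/
[... 2474 characters left out ...]
'220:166/157/145', '221:127/103/64', '222:117/87/38', '223:96/71/34', '224:83/64/30', '225:89/68/32', '226:103/80/44', '227:103/85/54', '228:108/91/61', '229:123/102/69', '230:128/107/73', '231:129/109/72', '232:130/108/72', '233:129/107/71', '234:128/109/74', '235:117/100/69', '236:108/92/65', '237:108/90/65']
260 ['216:111/110/112', '217:120/117/119', '218:117/119/119', '219:116/115/118', '220:118/114/113', '221:101/89/76', '222:99/76/42', '223:100/77/35', '224:95/72/36', '225:89/66/35', '226:91/68/36', '227:98/78/49', '228:104/88/57', '229:115/95/65', '230:126/108/73', '231:131/111/75', '232:128/107/71', '233:120/102/69', '234:105/89/65', '235:113/96/72', '236:111/96/71', '237:111/94/71']
```

```bash
python3 - <<'E'
from h import *
p=monitor.get_obs()["eef_pos"];M=R()
for z in(.019,.013): print(z,[proj("wrist",p+M@[.01+d,.0004,-(z-p[2])]).round(1) for d in(-.001,0,.001)])
E
```

```text
0.019 [array([255.1, 227.2]), array([255.1, 225.7]), array([255. , 224.1])]
0.013 [array([255.1, 223.3]), array([255.1, 221.8]), array([255.1, 220.3])]
```

Emit:
jog_arm(
  plan=[
    {"x": 0.002, "y": 0, "z": 0.008, "wx": 0, "wy": 0, "wz": 0},
    {"x": 0.002, "y": 0, "z": 0.016, "wx": 0, "wy": 0, "wz": 0},
    {"x": 0.002, "y": 0, "z": 0.02, "wx": 0, "wy": 0, "wz": 0},
    {"x": 0.002, "y": 0, "z": 0.02, "wx": 0, "wy": 0, "wz": 0},
  ],
)

```text
t: 13.68
eef_pos: [0.5939, 0.2132, -0.0171]
tool_rot: [-0.001, 0.075, 0.997, 0.001]
contact_force: [0.4, -0.6, 0.1]
gripper_width: 0.271
```

Emit:
jog_arm(
  plan=[
    {"x": 0, "y": 0, "z": 0.004, "wx": 0, "wy": 0, "wz": 0},
    {"x": 0, "y": 0, "z": 0.006, "wx": 0, "wy": 0, "wz": 0},
    {"x": 0, "y": 0, "z": 0.006, "wx": 0, "wy": 0, "wz": 0},
  ],
)

```text
t: 13.93
eef_pos: [0.5938, 0.2131, -0.0184]
tool_rot: [-0.001, 0.075, 0.997, 0.001]
contact_force: [0.5, -0.2, 0.1]
gripper_width: 0.269
```

Emit:
jog_arm(
  plan=[
    {"x": 0, "y": 0, "z": 0.004, "wx": 0, "wy": 0, "wz": 0},
    {"x": 0, "y": 0, "z": 0.004, "wx": 0, "wy": 0, "wz": 0},
    {"x": 0, "y": 0, "z": 0.004, "wx": 0, "wy": 0, "wz": 0},
  ],
)

```text
t: 14.18
eef_pos: [0.594, 0.2132, -0.0188]
tool_rot: [-0.001, 0.075, 0.997, 0.001]
contact_force: [-0.6, -0.7, 3.5]
gripper_width: 0.266
```

Contact came at z -0.0188, where the model predicts the seat; resting on the pins would have been about 3-4 mm higher. I'll release it.

Emit:
jog_arm(
  plan=[
    {"x": 0, "y": 0, "z": 0, "wx": 0, "wy": 0, "wz": 0},
    {"x": 0, "y": 0, "z": 0, "wx": 0, "wy": 0, "wz": 0},
    {"x": 0, "y": 0, "z": 0, "wx": 0, "wy": 0, "wz": 0},
    {"x": 0, "y": 0, "z": 0, "wx": 0, "wy": 0, "wz": 0},
  ],
  hand=-0.1,
)

```text
t: 14.52
eef_pos: [0.5939, 0.2132, -0.019]
tool_rot: [-0.001, 0.075, 0.997, 0.001]
contact_force: [0.1, -0.2, -0.3]
gripper_width: 0.45
```

Emit:
jog_arm(
  plan=[
    {"x": 0, "y": 0, "z": -0.03, "wx": 0, "wy": 0, "wz": 0},
    {"x": 0, "y": 0, "z": -0.1, "wx": 0, "wy": 0, "wz": 0},
    {"x": 0, "y": 0, "z": -0.25, "wx": 0, "wy": 0, "wz": 0},
    {"x": 0, "y": 0, "z": -0.4, "wx": 0, "wy": 0, "wz": 0},
    {"x": -0.1, "y": 0, "z": -0.5, "wx": 0, "wy": 0, "wz": 0},
    {"x": -0.25, "y": 0, "z": -0.5, "wx": 0, "wy": 0, "wz": 0},
    {"x": -0.25, "y": 0, "z": -0.5, "wx": 0, "wy": 0, "wz": 0},
    {"x": -0.25, "y": 0, "z": -0.5, "wx": 0, "wy": 0, "wz": 0},
  ],
)

```text
t: 15.18
eef_pos: [0.6453, 0.2046, 0.0823]
tool_rot: [-0.0, 0.077, 0.997, 0.001]
contact_force: [-1.0, -0.4, -0.7]
gripper_width: 0.452
```

```bash
python3 tr.py tr3.png; python3 -c "
import cv2
i=cv2.imread('pics/tr3.png')[110:260,190:340];cv2.imwrite('pics/tr3c.png',cv2.resize(i,(600,600),interpolation=cv2.INTER_CUBIC))"
```

```text
15.2333 [0.6436 0.2053 0.0816] 0.45092439219809266 [ 0.2496  0.7513 -0.6375]
tray_seat [259.6 144.2] 0.75 [0.5959 0.2173 0.019 ]
tray_front [257.9  80.2] 0.89 [0.5435 0.2236 0.026 ]
tester [254.3 241.7] 0.58 [0.6994 0.1968 0.    ]
movement_center [256.6 137.7] 0.85 [0.5801 0.2164 0.125 ]
cur yaw_y 81.4 {'x': -0.0063, 'y': -0.0024, 'z': -0.0036, 'wz': 0.008} len 0.001535378049467909
```

View pics/tr3c.png

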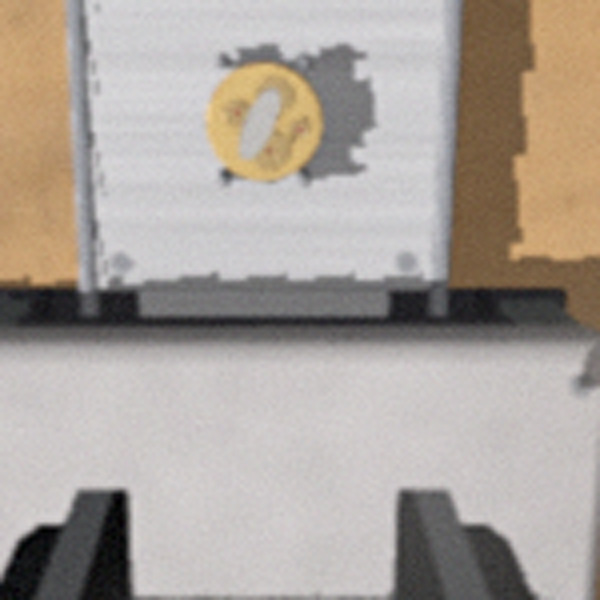

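The picture shows the movement lying flat between the four pins, centre at crop (265,122), let go. Next I'll close the fingers and go in front of the plate.

```bash
python3 -c "
from h import *
rel([.503,.2274,.08],81.3);rel([.503,.2274,-.016],81.3)"
```

```text
cur yaw_y 81.4 {'x': 0.7051, 'y': 0.0022, 'z': 0.0064, 'wz': 0.0007} len 0.14103488461153108
cur yaw_y 81.4 {'x': 0.7037, 'y': 0.0015, 'z': 0.4864, 'wz': 0.0007} len 0.1710923461346888
```

Emit:
jog_arm(
  plan=[
    {"x": 0.15, "y": 0, "z": 0, "wx": 0, "wy": 0, "wz": 0},
    {"x": 0.32, "y": 0, "z": 0, "wx": 0, "wy": 0, "wz": 0},
    {"x": 0.5, "y": 0, "z": 0, "wx": 0, "wy": 0, "wz": 0},
    {"x": 0.65, "y": 0, "z": 0, "wx": 0, "wy": 0, "wz": 0},
    {"x": 0.71, "y": 0, "z": 0.0, "wx": 0, "wy": 0, "wz": 0},
    {"x": 0.71, "y": 0, "z": 0.1, "wx": 0, "wy": 0, "wz": 0},
    {"x": 0.71, "y": 0, "z": 0.25, "wx": 0, "wy": 0, "wz": 0},
    {"x": 0.71, "y": 0, "z": 0.4, "wx": 0, "wy": 0, "wz": 0},
    {"x": 0.71, "y": 0, "z": 0.48, "wx": 0, "wy": 0, "wz": 0},
    {"x": 0.71, "y": 0, "z": 0.48, "wx": 0, "wy": 0, "wz": 0},
    {"x": 0.71, "y": 0, "z": 0.48, "wx": 0, "wy": 0, "wz": 0},
  ],
  hand=-1,
)

```text
t: 16.35
eef_pos: [0.5011, 0.2273, -0.0151]
tool_rot: [-0.002, 0.074, 0.997, 0.001]
contact_force: [0.0, -0.0, -0.1]
gripper_width: 0.001
```

```bash
python3 - <<'E'
from h import *
w=snap("wrist","p1.png");snap("scene","ps.png");s=monitor.get_obs();print(s["t"],s["eef_pos"],s["contact_force"],s["gripper_width"])
for c in("wrist","scene"):
    for n,z in(("tray_front",.026),("tray_seat",.019),("movement_center",.022)):
        for d in finder.place_of(c,n)[:1]: print(c,n,np.round(d["location"],1),round(d["confidence"],2),ray(c,d["location"],z).round(4))
rel([.5347,.2226,-.015],81.3)
E
```

```text
16.45 [ 0.50254948  0.22809271 -0.01346149] [0.19121744 0.65751366 0.65415257] -0.006663339533282657
wrist tray_front [254.9 316.2] 0.75 [0.552  0.2208 0.026 ]
scene tray_front [265.7 305.8] 0.67 [ 0.4446 -0.2982  0.026 ]
scene tray_seat [238.7 157.1] 0.89 [0.5978 0.216  0.019 ]
scene movement_center [239.7 158.6] 0.39 [0.5966 0.2048 0.022 ]
cur yaw_y 81.4 {'x': -0.1642, 'y': 0.0007, 'z': 0.0046, 'wz': 0.0007} len 0.032846572911793985
```

Emit:
jog_arm(
  plan=[
    {"x": -0.04, "y": 0, "z": 0.01, "wx": 0, "wy": 0, "wz": 0},
    {"x": -0.08, "y": 0, "z": 0.025, "wx": 0, "wy": 0, "wz": 0},
    {"x": -0.11, "y": 0, "z": 0.025, "wx": 0, "wy": 0, "wz": 0},
    {"x": -0.13, "y": 0, "z": 0.025, "wx": 0, "wy": 0, "wz": 0},
    {"x": -0.14, "y": 0, "z": 0.025, "wx": 0, "wy": 0, "wz": 0},
    {"x": -0.15, "y": 0, "z": 0.025, "wx": 0, "wy": 0, "wz": 0},
    {"x": -0.16, "y": 0, "z": 0.025, "wx": 0, "wy": 0, "wz": 0},
    {"x": -0.17, "y": 0, "z": 0.025, "wx": 0, "wy": 0, "wz": 0},
    {"x": -0.18, "y": 0, "z": 0.025, "wx": 0, "wy": 0, "wz": 0},
  ],
)

```text
t: 17.5
eef_pos: [0.5374, 0.2221, -0.0191]
tool_rot: [-0.001, 0.075, 0.997, 0.001]
contact_force: [-3.1, 0.7, 1.6]
gripper_width: -0.0
```

Emit:
jog_arm(
  plan=[
    {"x": -0.01, "y": 0, "z": 0, "wx": 0, "wy": 0, "wz": 0},
    {"x": -0.02, "y": 0, "z": 0, "wx": 0, "wy": 0, "wz": 0},
    {"x": -0.03, "y": 0, "z": 0, "wx": 0, "wy": 0, "wz": 0},
    {"x": -0.04, "y": 0, "z": 0, "wx": 0, "wy": 0, "wz": 0},
    {"x": -0.05, "y": 0, "z": 0, "wx": 0, "wy": 0, "wz": 0},
  ],
)

```text
t: 17.92
eef_pos: [0.5472, 0.2206, -0.0191]
tool_rot: [-0.001, 0.075, 0.997, 0.001]
contact_force: [-3.1, -0.1, 1.7]
gripper_width: 0.002
```

Emit:
jog_arm(
  plan=[
    {"x": -0.01, "y": 0, "z": 0, "wx": 0, "wy": 0, "wz": 0},
    {"x": -0.025, "y": 0, "z": 0, "wx": 0, "wy": 0, "wz": 0},
    {"x": -0.045, "y": 0, "z": 0, "wx": 0, "wy": 0, "wz": 0},
    {"x": -0.065, "y": 0, "z": 0, "wx": 0, "wy": 0, "wz": 0},
    {"x": -0.085, "y": 0, "z": 0, "wx": 0, "wy": 0, "wz": 0},
    {"x": -0.105, "y": 0, "z": 0, "wx": 0, "wy": 0, "wz": 0},
    {"x": -0.125, "y": 0, "z": 0, "wx": 0, "wy": 0, "wz": 0},
    {"x": -0.145, "y": 0, "z": 0, "wx": 0, "wy": 0, "wz": 0},
    {"x": -0.165, "y": 0, "z": 0, "wx": 0, "wy": 0, "wz": 0},
    {"x": -0.185, "y": 0, "z": 0, "wx": 0, "wy": 0, "wz": 0},
    {"x": -0.2, "y": 0, "z": 0, "wx": 0, "wy": 0, "wz": 0},
    {"x": -0.21, "y": 0, "z": 0, "wx": 0, "wy": 0, "wz": 0},
  ],
)

```text
t: 18.92
eef_pos: [0.5893, 0.2142, -0.0193]
tool_rot: [-0.001, 0.075, 0.997, 0.001]
contact_force: [-4.1, -0.4, 3.6]
gripper_width: -0.001
```

Emit:
jog_arm(
  plan=[
    {"x": -0.005, "y": 0, "z": 0, "wx": 0, "wy": 0, "wz": 0},
    {"x": -0.01, "y": 0, "z": 0, "wx": 0, "wy": 0, "wz": 0},
    {"x": -0.015, "y": 0, "z": 0, "wx": 0, "wy": 0, "wz": 0},
    {"x": -0.02, "y": 0, "z": 0, "wx": 0, "wy": 0, "wz": 0},
    {"x": -0.025, "y": 0, "z": 0, "wx": 0, "wy": 0, "wz": 0},
  ],
)

```text
t: 19.33
eef_pos: [0.5941, 0.2134, -0.0193]
tool_rot: [-0.001, 0.075, 0.997, 0.001]
contact_force: [-5.2, -0.5, 3.1]
gripper_width: 0.002
```

Emit:
jog_arm(
  plan=[
    {"x": -0.005, "y": 0, "z": 0, "wx": 0, "wy": 0, "wz": 0},
    {"x": -0.01, "y": 0, "z": 0, "wx": 0, "wy": 0, "wz": 0},
    {"x": -0.01, "y": 0, "z": 0, "wx": 0, "wy": 0, "wz": 0},
  ],
)

```text
t: 19.58
eef_pos: [0.5962, 0.2131, -0.0193]
tool_rot: [-0.001, 0.075, 0.997, 0.001]
contact_force: [-4.1, -0.1, 3.1]
gripper_width: -0.001
```

Emit:
jog_arm(
  plan=[
    {"x": -0.005, "y": 0, "z": 0, "wx": 0, "wy": 0, "wz": 0},
    {"x": -0.01, "y": 0, "z": 0, "wx": 0, "wy": 0, "wz": 0},
    {"x": -0.01, "y": 0, "z": 0, "wx": 0, "wy": 0, "wz": 0},
  ],
)

```text
t: 19.83
eef_pos: [0.5981, 0.2128, -0.0193]
tool_rot: [-0.001, 0.075, 0.997, 0.001]
contact_force: [-5.1, -0.2, 3.3]
gripper_width: 0.005
```

Emit:
jog_arm(
  plan=[
    {"x": -0.005, "y": 0, "z": 0, "wx": 0, "wy": 0, "wz": 0},
    {"x": -0.008, "y": 0, "z": 0, "wx": 0, "wy": 0, "wz": 0},
    {"x": -0.008, "y": 0, "z": 0, "wx": 0, "wy": 0, "wz": 0},
  ],
)

```text
t: 20.08
eef_pos: [0.5995, 0.2126, -0.0193]
tool_rot: [-0.002, 0.075, 0.997, 0.001]
contact_force: [-4.4, -1.0, 3.6]
gripper_width: -0.002
```

Emit:
jog_arm(
  plan=[
    {"x": -0.004, "y": 0, "z": 0, "wx": 0, "wy": 0, "wz": 0},
    {"x": -0.007, "y": 0, "z": 0, "wx": 0, "wy": 0, "wz": 0},
    {"x": -0.007, "y": 0, "z": 0, "wx": 0, "wy": 0, "wz": 0},
  ],
)

```text
t: 20.33
eef_pos: [0.6006, 0.2124, -0.0193]
tool_rot: [-0.002, 0.075, 0.997, 0.001]
contact_force: [-4.9, -0.3, 4.0]
gripper_width: 0.003
```

Emit:
jog_arm(
  plan=[
    {"x": -0.003, "y": 0, "z": 0, "wx": 0, "wy": 0, "wz": 0},
    {"x": -0.006, "y": 0, "z": 0, "wx": 0, "wy": 0, "wz": 0},
    {"x": -0.006, "y": 0, "z": 0, "wx": 0, "wy": 0, "wz": 0},
  ],
)

```text
t: 20.58
eef_pos: [0.6015, 0.2123, -0.0193]
tool_rot: [-0.002, 0.074, 0.997, 0.001]
contact_force: [-5.2, -1.0, 4.1]
gripper_width: 0.002
```

Emit:
jog_arm(
  plan=[
    {"x": -0.003, "y": 0, "z": 0, "wx": 0, "wy": 0, "wz": 0},
    {"x": -0.006, "y": 0, "z": 0, "wx": 0, "wy": 0, "wz": 0},
    {"x": -0.006, "y": 0, "z": 0, "wx": 0, "wy": 0, "wz": 0},
  ],
)

```text
t: 20.83
eef_pos: [0.6023, 0.2121, -0.0193]
tool_rot: [-0.002, 0.074, 0.997, 0.0]
contact_force: [-5.8, -0.3, 4.2]
gripper_width: 0.0
```

Emit:
jog_arm(
  plan=[
    {"x": -0.004, "y": 0, "z": 0, "wx": 0, "wy": 0, "wz": 0},
    {"x": -0.006, "y": 0, "z": 0, "wx": 0, "wy": 0, "wz": 0},
    {"x": -0.006, "y": 0, "z": 0, "wx": 0, "wy": 0, "wz": 0},
  ],
)

```text
t: 21.08
eef_pos: [0.603, 0.212, -0.0193]
tool_rot: [-0.003, 0.074, 0.997, 0.0]
contact_force: [-5.9, -0.3, 4.7]
gripper_width: -0.001
```

Emit:
jog_arm(
  plan=[
    {"x": -0.004, "y": 0, "z": 0, "wx": 0, "wy": 0, "wz": 0},
    {"x": -0.005, "y": 0, "z": 0, "wx": 0, "wy": 0, "wz": 0},
    {"x": -0.005, "y": 0, "z": 0, "wx": 0, "wy": 0, "wz": 0},
  ],
)

```text
t: 21.33
eef_pos: [0.6035, 0.2119, -0.0193]
tool_rot: [-0.003, 0.074, 0.997, 0.0]
contact_force: [-5.2, -0.6, 4.7]
gripper_width: 0.0
```

Emit:
jog_arm(
  plan=[
    {"x": -0.005, "y": 0, "z": 0, "wx": 0, "wy": 0, "wz": 0},
    {"x": -0.01, "y": 0, "z": 0, "wx": 0, "wy": 0, "wz": 0},
    {"x": -0.01, "y": 0, "z": 0, "wx": 0, "wy": 0, "wz": 0},
  ],
)

```text
t: 21.58
eef_pos: [0.6051, 0.2117, -0.0194]
tool_rot: [-0.003, 0.074, 0.997, 0.0]
contact_force: [-5.0, -1.3, 4.7]
gripper_width: 0.001
```

Emit:
jog_arm(
  plan=[
    {"x": -0.004, "y": 0, "z": 0, "wx": 0, "wy": 0, "wz": 0},
    {"x": -0.007, "y": 0, "z": 0, "wx": 0, "wy": 0, "wz": 0},
    {"x": -0.007, "y": 0, "z": 0, "wx": 0, "wy": 0, "wz": 0},
  ],
)

```text
t: 21.83
eef_pos: [0.6065, 0.2114, -0.0194]
tool_rot: [-0.003, 0.074, 0.997, -0.0]
contact_force: [-4.0, 0.0, 3.6]
gripper_width: -0.0
```

Emit:
jog_arm(
  plan=[
    {"x": -0.004, "y": 0, "z": 0, "wx": 0, "wy": 0, "wz": 0},
    {"x": -0.006, "y": 0, "z": 0, "wx": 0, "wy": 0, "wz": 0},
    {"x": -0.006, "y": 0, "z": 0, "wx": 0, "wy": 0, "wz": 0},
  ],
)

```text
t: 22.08
eef_pos: [0.6078, 0.2112, -0.0193]
tool_rot: [-0.003, 0.074, 0.997, 0.0]
contact_force: [-4.3, -1.1, 3.2]
gripper_width: -0.004
```

Emit:
jog_arm(
  plan=[
    {"x": -0.004, "y": 0, "z": 0, "wx": 0, "wy": 0, "wz": 0},
    {"x": -0.006, "y": 0, "z": 0, "wx": 0, "wy": 0, "wz": 0},
    {"x": -0.006, "y": 0, "z": 0, "wx": 0, "wy": 0, "wz": 0},
  ],
)

```text
t: 22.33
eef_pos: [0.6091, 0.211, -0.0193]
tool_rot: [-0.003, 0.074, 0.997, 0.0]
contact_force: [-4.8, -1.0, 3.0]
gripper_width: -0.001
```

Emit:
jog_arm(
  plan=[
    {"x": -0.004, "y": 0, "z": 0, "wx": 0, "wy": 0, "wz": 0},
    {"x": -0.006, "y": 0, "z": 0, "wx": 0, "wy": 0, "wz": 0},
    {"x": -0.006, "y": 0, "z": 0, "wx": 0, "wy": 0, "wz": 0},
  ],
)

```text
t: 22.58
eef_pos: [0.6104, 0.2109, -0.0194]
tool_rot: [-0.003, 0.074, 0.997, 0.0]
contact_force: [-4.2, -0.3, 2.9]
gripper_width: 0.005
```

Emit:
jog_arm(
  plan=[
    {"x": -0.004, "y": 0, "z": 0, "wx": 0, "wy": 0, "wz": 0},
    {"x": -0.006, "y": 0, "z": 0, "wx": 0, "wy": 0, "wz": 0},
    {"x": -0.006, "y": 0, "z": 0, "wx": 0, "wy": 0, "wz": 0},
  ],
)

```text
t: 22.83
eef_pos: [0.6109, 0.2107, -0.0194]
tool_rot: [-0.004, 0.074, 0.997, -0.0]
contact_force: [-6.4, -0.2, 5.3]
gripper_width: -0.0
```

Emit:
jog_arm(
  plan=[
    {"x": -0.004, "y": 0, "z": -0.002, "wx": 0, "wy": 0, "wz": 0},
    {"x": -0.008, "y": 0, "z": -0.002, "wx": 0, "wy": 0, "wz": 0},
    {"x": -0.008, "y": 0, "z": -0.002, "wx": 0, "wy": 0, "wz": 0},
  ],
)

```text
t: 23.08
eef_pos: [0.611, 0.2107, -0.0193]
tool_rot: [-0.005, 0.074, 0.997, -0.0]
contact_force: [-8.6, -0.3, 4.2]
gripper_width: 0.002
```

Emit:
jog_arm(
  plan=[
    {"x": -0.008, "y": 0, "z": -0.003, "wx": 0, "wy": 0, "wz": 0},
    {"x": -0.011, "y": 0, "z": -0.003, "wx": 0, "wy": 0, "wz": 0},
    {"x": -0.013, "y": 0, "z": -0.003, "wx": 0, "wy": 0, "wz": 0},
    {"x": -0.013, "y": 0, "z": -0.003, "wx": 0, "wy": 0, "wz": 0},
  ],
)

```text
t: 23.42
eef_pos: [0.611, 0.2106, -0.0193]
tool_rot: [-0.007, 0.073, 0.997, -0.001]
contact_force: [-10.3, -1.2, 6.3]
gripper_width: 0.001
```

Emit:
jog_arm(
  plan=[
    {"x": -0.01, "y": 0, "z": -0.004, "wx": 0, "wy": 0, "wz": 0},
    {"x": -0.014, "y": 0, "z": -0.004, "wx": 0, "wy": 0, "wz": 0},
    {"x": -0.017, "y": 0, "z": -0.004, "wx": 0, "wy": 0, "wz": 0},
    {"x": -0.017, "y": 0, "z": -0.004, "wx": 0, "wy": 0, "wz": 0},
  ],
)

```text
t: 23.75
eef_pos: [0.611, 0.2105, -0.0193]
tool_rot: [-0.01, 0.073, 0.997, -0.002]
contact_force: [-11.8, 0.7, 4.9]
gripper_width: -0.0
```

```bash
python3 - <<'E'
from h import *
np.set_printoptions(precision=4,suppress=True)
s=monitor.get_obs();print(s["contact_force"],s["torque"],s["q"],s["eef_pos"]);print(R())
E
```

```text
[-11.7807   0.7315   4.9032] [-0.14    2.3761 -0.0331] [ 0.0482  0.7953 -0.6844  1.7122  0.6146  0.8815  0.5236] [ 0.611   0.2105 -0.0193]
[[-0.9893  0.1447 -0.0195]
 [ 0.1448  0.9895 -0.0019]
 [ 0.0191 -0.0047 -0.9998]]
```

Emit:
jog_arm(
  plan=[
    {"x": -0.014, "y": 0, "z": -0.004, "wx": 0, "wy": 0, "wz": 0},
    {"x": -0.018, "y": 0, "z": -0.004, "wx": 0, "wy": 0, "wz": 0},
    {"x": -0.021, "y": 0, "z": -0.004, "wx": 0, "wy": 0, "wz": 0},
    {"x": -0.021, "y": 0, "z": -0.004, "wx": 0, "wy": 0, "wz": 0},
  ],
)

```text
t: 24.08
eef_pos: [0.6109, 0.2104, -0.0192]
tool_rot: [-0.013, 0.072, 0.997, -0.003]
contact_force: [-14.2, -1.1, 8.2]
gripper_width: -0.002
```

Emit:
jog_arm(
  plan=[
    {"x": -0.016, "y": 0, "z": -0.004, "wx": 0, "wy": 0, "wz": 0},
    {"x": -0.021, "y": 0, "z": -0.004, "wx": 0, "wy": 0, "wz": 0},
    {"x": -0.024, "y": 0, "z": -0.004, "wx": 0, "wy": 0, "wz": 0},
    {"x": -0.024, "y": 0, "z": -0.004, "wx": 0, "wy": 0, "wz": 0},
  ],
)

```text
t: 24.42
eef_pos: [0.6106, 0.2102, -0.0192]
tool_rot: [-0.017, 0.071, 0.997, -0.004]
contact_force: [-16.6, -1.5, 10.3]
gripper_width: 0.001
```

Emit:
jog_arm(
  plan=[
    {"x": 0.005, "y": 0, "z": 0, "wx": 0, "wy": 0, "wz": 0},
    {"x": 0.01, "y": 0, "z": 0, "wx": 0, "wy": 0, "wz": 0},
    {"x": 0.015, "y": 0, "z": 0, "wx": 0, "wy": 0, "wz": 0},
    {"x": 0.02, "y": 0, "z": 0, "wx": 0, "wy": 0, "wz": 0},
    {"x": 0.025, "y": 0, "z": 0, "wx": 0, "wy": 0, "wz": 0},
    {"x": 0.03, "y": 0, "z": 0, "wx": 0, "wy": 0, "wz": 0},
    {"x": 0.035, "y": 0, "z": 0, "wx": 0, "wy": 0, "wz": 0},
    {"x": 0.04, "y": 0, "z": 0, "wx": 0, "wy": 0, "wz": 0},
  ],
)

```text
t: 25.08
eef_pos: [0.6035, 0.2112, -0.0188]
tool_rot: [-0.016, 0.071, 0.997, -0.004]
contact_force: [-1.1, 0.4, 0.5]
gripper_width: -0.001
```

```bash
python3 - <<'E'
from h import *
w=snap("wrist","r1.png");s=monitor.get_obs();print(s["eef_pos"],s["contact_force"])
for d in finder.place_of("wrist","tray_front")[:2]: print(d,ray("wrist",d["location"],.026))
E
```

```text
[ 0.60358802  0.21113863 -0.01864087] [-1.55929003  0.32316554 -0.34638458]
```

Emit:
jog_arm(
  plan=[
    {"x": 0.01, "y": 0, "z": 0, "wx": 0, "wy": 0, "wz": 0},
    {"x": 0.02, "y": 0, "z": 0, "wx": 0, "wy": 0, "wz": 0},
    {"x": 0.03, "y": 0, "z": 0, "wx": 0, "wy": 0, "wz": 0},
    {"x": 0.04, "y": 0, "z": 0, "wx": 0, "wy": 0, "wz": 0},
    {"x": 0.05, "y": 0, "z": 0, "wx": 0, "wy": 0, "wz": 0},
    {"x": 0.06, "y": 0, "z": 0, "wx": 0, "wy": 0, "wz": 0},
  ],
)

```text
t: 25.68
eef_pos: [0.5916, 0.2129, -0.0181]
tool_rot: [-0.016, 0.071, 0.997, -0.004]
contact_force: [1.0, 0.6, -1.0]
gripper_width: 0.006
```

```bash
python3 - <<'E'
from h import *
w=snap("wrist","r2.png");t=snap("top","r2t.png");sc=snap("scene","r2s.png");s=monitor.get_obs();print(s["eef_pos"],s["contact_force"])
for c in("wrist","scene","top"):
  for d in finder.place_of(c,"tray_front")[:2]: print(c,d,ray(c,d["location"],.026))
E
```

```text
[ 0.59155341  0.21288954 -0.01817835] [ 0.40654534  0.56685239 -0.42483433]
scene {'location': [244.9, 157.0], 'confidence': 0.49} [0.61387385 0.20092565 0.026     ]
```

Emit:
jog_arm(
  plan=[
    {"x": 0.08, "y": 0, "z": 0, "wx": 0, "wy": 0, "wz": 0},
    {"x": 0.2, "y": 0, "z": 0, "wx": 0, "wy": 0, "wz": 0},
    {"x": 0.3, "y": 0, "z": -0.05, "wx": 0, "wy": 0, "wz": 0},
    {"x": 0.4, "y": 0, "z": -0.2, "wx": 0, "wy": 0, "wz": 0},
    {"x": 0.45, "y": 0, "z": -0.35, "wx": 0, "wy": 0, "wz": 0},
    {"x": 0.45, "y": 0, "z": -0.5, "wx": 0, "wy": 0, "wz": 0},
    {"x": 0.45, "y": 0, "z": -0.6, "wx": 0, "wy": 0, "wz": 0},
    {"x": 0.45, "y": 0, "z": -0.6, "wx": 0, "wy": 0, "wz": 0},
    {"x": 0.45, "y": 0, "z": -0.6, "wx": 0, "wy": 0, "wz": 0},
  ],
)

```text
t: 26.73
eef_pos: [0.5077, 0.2264, 0.1057]
tool_rot: [-0.015, 0.071, 0.997, -0.003]
contact_force: [0.4, -1.4, -1.6]
gripper_width: -0.001
```

```bash
cat > chk.py <<'E'
from h import *
np.set_printoptions(precision=4,suppress=True)
ims={c:snap(c,f"c_{c}.png") for c in("wrist","top","scene")};s=monitor.get_obs();print(s["t"],s["eef_pos"],s["contact_force"])
for c in ims:
  for n,z in(("tray_front",.026),("tray_seat",.019),("movement_center",.022),("movement",.019)):
    for d in finder.place_of(c,n)[:2]: print(c,n,np.round(d["location"],1),round(d["confidence"],2),ray(c,d["location"],z))
print("plate expected, scene/top:",[proj(c,[.6115,.2108,.026]) for c in("scene","top","wrist")])
for n in("case_ring","parts_tin","screwdriver","movement_holder","tweezers","pencil"):
    for d in finder.place_of("top",n)[:1]: print(n,round(d["confidence"],2),ray("top",d["location"],0))
E
python3 chk.py
```

```text
26.8833 [0.5061 0.2254 0.1033] [ 0.1264 -0.5301 -0.6956]
top tray_front [193.8 178.5] 0.51 [0.6077 0.2145 0.026 ]
top tray_seat [198.3 168.4] 0.59 [0.6508 0.2018 0.019 ]
top movement [216.4 239.4] 0.22 [0.3803 0.1094 0.019 ]
scene tray_front [249.1 155.5] 0.65 [0.6298 0.2021 0.026 ]
scene tray_front [270.4 156. ] 0.43 [0.6938 0.171  0.026 ]
scene tray_seat [257.  152.9] 0.62 [0.6631 0.2103 0.019 ]
plate expected, scene/top: [array([243.044 , 155.3752]), array([194.8527, 177.611 ]), array([255.2236, 284.9474])]
case_ring 0.37 [ 0.4586 -0.2846  0.    ]
parts_tin 0.38 [ 0.4355 -0.4054  0.    ]
screwdriver 0.35 [ 0.5907 -0.1413  0.    ]
movement_holder 0.74 [0.6193 0.2144 0.    ]
tweezers 0.52 [0.3777 0.0984 0.    ]
pencil 0.44 [0.4826 0.4173 0.    ]
```

Emit:
jog_arm(
  plan=[
    {"x": 0.1, "y": 0, "z": -0.1, "wx": 0, "wy": 0, "wz": 0},
    {"x": 0.2, "y": 0, "z": -0.2, "wx": 0, "wy": 0, "wz": 0},
    {"x": 0.2, "y": 0, "z": -0.2, "wx": 0, "wy": 0, "wz": 0},
    {"x": 0.2, "y": 0, "z": -0.2, "wx": 0, "wy": 0, "wz": 0},
    {"x": 0.2, "y": 0, "z": -0.2, "wx": 0, "wy": 0, "wz": 0},
    {"x": 0.2, "y": 0, "z": -0.2, "wx": 0, "wy": 0, "wz": 0},
  ],
)

```text
t: 28.28
eef_pos: [0.4689, 0.2312, 0.145]
tool_rot: [-0.016, 0.072, 0.997, -0.004]
contact_force: [0.2, 0.2, 0.1]
gripper_width: 0.001
```

```bash
cp pics/c_top.png pics/o_top.png; cp pics/c_scene.png pics/o_scene.png; python3 chk.py | grep -v "^[cpst][a-z_]* 0" ; python3 - <<'E'
import cv2,numpy as np
for c,(y0,y1,x0,x1) in (("top",(150,200,175,230)),("scene",(135,180,215,300))):
    a=cv2.imread(f"pics/o_{c}.png")[y0:y1,x0:x1].astype(float);b=cv2.imread(f"pics/c_{c}.png")[y0:y1,x0:x1].astype(float)
    d=abs(a-b).max(2);print(c,"changed px",int((d>40).sum()),d.mean())
# brass/gilt pixels near tester: start vs now
for f in("t.png","c_top.png","s.png","c_scene.png"):
    i=cv2.imread("pics/"+f);h=cv2.cvtColor(i,cv2.COLOR_BGR2HSV);y0,y1,x0,x1=(160,195,180,212) if "t" in f and "s" not in f else (140,172,220,255)
    m=(h[...,0]>10)&(h[...,0]<32)&(h[...,1]>110);print(f,int(m[y0:y1,x0:x1].sum()))
E
```

```text
28.4333 [0.4686 0.2316 0.1451] [0.1771 1.3381 0.5476]
wrist tray_front [257.1 294.9] 0.41 [0.6149 0.2123 0.026 ]
top tray_front [193.1 175.9] 0.7 [0.6178 0.2181 0.026 ]
top tray_seat [195.7 166.3] 0.73 [0.6586 0.2126 0.019 ]
top tray_seat [322.7 193.8] 0.42 [ 0.5818 -0.2822  0.019 ]
scene tray_front [244.5 155.1] 0.68 [0.6165 0.2101 0.026 ]
scene tray_seat [257.  154.1] 0.49 [0.6605 0.2048 0.019 ]
plate expected, scene/top: [array([243.044 , 155.3752]), array([194.8527, 177.611 ]), array([255.264 , 292.3872])]
movement_holder 0.54 [ 0.5878 -0.2785  0.    ]
top changed px 597 21.77018181818182
scene changed px 0 1.4415686274509805
t.png 13
c_top.png 0
s.png 16
c_scene.png 0
```

```bash
python3 -c "
from station import bot
print(bot.hand_in())"
```

```text
the job is handed in; nothing more can be done
None
```

The movement is on the tray's seat between the pins and the tray is pressed in and holding by itself. I handed the job in at about 28 s, and the hand-in reports no verdict.

**What I did**
- **Placing:** I picked the movement off the mat and set it on the seat. It touched down at the height the seat should be. After I let go, the wrist picture showed it lying flat between all four pins.
- **Pressing in:** I pushed the front plate with closed fingers, slowly, until I read about 16.6 N along the tray (about 20 N in all, the damage limit being 24 N). I then backed off slowly.

**Last checks**
- **Tray held:** After I backed off, the force on the arm fell to noise. All three cameras put the front plate about 65 mm further in than at the start. Two scene pictures about 1.5 s apart showed no change around the tester.
- **Other things on the bench:** Every bystander I could re-measure in the top view was within about 1 cm of where it started. The first reading for the movement holder was a false hit on the tester; the next put it back in place.

**Not confirmed or in disagreement**
- **Movement inside the case:** With the tray in, the case hides the movement, so I could not see it on the seat at the end. I'm relying on the picture taken before pressing and on no gilt colour showing in the open afterwards.
- **Fingertip position:** The fingertips ended about 40 mm short of the reported TCP with the jaws partly open. I found this in the pictures and by touching the mat, which pressed on it with about 27 N. I corrected every height for it.
- **Change check in the top view:** It was not usable there, because the arm was moving through that part of the picture.

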